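# Pack the valve repair kit under the case's flap

## Robot

A 6-joint arm with a two-finger parallel gripper is mounted at the origin on the work surface. World frame = base frame: x ahead of the robot, y to its left, z up, the work surface at z = 0. Lengths are in mm, angles in degrees, forces in N, time in s.
With the tool pointing down it reaches from about 350 to 850 mm from the base axis. Payload 8.1 kg.
Tool frame: the origin (TCP) lies at the very end of the fingers, on their centre line; the grasp point (between the pads) lies 19 mm behind it; z points along the fingers, y is the direction in which the jaws open and shut (so a half turn about z gives the same grasp; the last joint's range is limited). The gripper opens to 85 mm and grips with 20 to 120 N. Pads are 22 mm wide; open, the fingers measure 114 mm over their backs; the gripper's body (76 mm by 85 mm) begins 54 mm behind the grasp point. The pads swing forward as they close: fully open they stand 13 mm farther back than shut.
Start: joints at [66.268, 7.471, 85.268, -0, 87.261, -4.893], TCP at [193.723, 567.87, 231.292] pointing down, gripper open.
Joint ranges: [-169.43, 169.43], [-51.17, 129.36], [1.28, 143.12], [-76.62, 256.62], [0, 156.53], [-152.29, 152.29]. Speed limits (degrees/s): [136.94, 136.94, 159.86, 180, 180, 180].

## Interface

Orientations are given as [roll, pitch, yaw] about the fixed x, y, z axes, in that order (R = Rz(yaw) Ry(pitch) Rx(roll)).
In Python, from bench import r, eyes gives the robot as it stands. The module is installed in compiled form; this text tells all that it offers.
- The arm moves only by the tool play_rows, never from a script. Its argument "deltas" is a list of rows, each a list of 3 entries, a list of its own where there are three numbers: the shift along the tool's x, y, z in m, then the turn, a rotation vector about the tool's x, y, z in rad, then the closure, from 0 (fully open) to 1 (shut). A call has 1 to 8 rows; each row shifts and turns the pose as measured when the row begins, along the tool's axes as they then stand; what a row does not reach is not made up. A row lasts 1/8 s, in which the tool goes at most 62.5 mm and 10.7 degrees, less where a joint would pass 70% of its speed; a pose out of reach is approached as far as the arm can. A call with a gripper value outside its range is refused whole. The fingers move at their own pace and stop on an object; "force" is the grip in N (left out, the last holds). Time passes only in rows, so rows that do not move let the fingers close. It gives the time, the measured TCP pose, the force and the opening at its end, in the units of the state.
- r.sense(): the state, without advancing time (a new reading comes with each control period).
- eyes.snapshot(name): name is "scene" or "top"; returns the picture (400x640x3 uint8, red, green, blue); there is no depth.
- eyes.get_calibration(name): a dict with "mtx" (3x3 intrinsics, pixels), "R" (3x3) and "t" (3): a world point X has camera coordinates R X + t. Camera axes: x right, y down, z forward; pixel columns grow to the right and rows downward; lengths in mm; the calibration is good to about 2 mm. A picture is of the moment at which its call begins. get_calibration takes no time and is no camera call.
- r.hand_in(): hands the job in, once; it reports no verdict.
The state is a dict: "time": time; "joint_pos": joint angles; "qd": joint speeds; "joint_efforts": joint torques, N m; "tool_pos": TCP position; "tcp_rot": TCP orientation; "ft_force": force on the tool from outside, world axes, zero at the start; "wrist_torque": the same for the moment, N m; "finger_gap": finger opening in mm.
Only numpy, scipy, OpenCV 4.12 (cv2) and the standard library are available. Lean on these libraries where they do the work, as an engineer would, in place of code of your own. Each camera call takes 0.05 s, during which the arm holds its last target. There are 200 camera calls.

## Task

Pack the valve repair kit: lift the green flap of the grey case by its black knob so that it stands open by itself, then take the brass stem and the red lever from the sloping rack and lay both flat in the lower tier, the stem in the compartment with the blue mat and the lever in the one with the yellow mat. Then lower the flap gently until it is fully shut. Set the two parts down rather than dropping them, and leave everything else where it is.

Things in the scene. Friction and masses are not known exactly. Their poses are not given: they have to be found in the camera images.
- case: Grey open-topped kit case, fixed. Origin on the table under the lower tier's middle; x from front wall to hinge. Lower tier inside 130 (x) by 250 mm (y), floor 5 mm up, split at y = 0 by a divider 5 mm thick, top 35 mm up. Walls 5 mm thick: front and sides 68 mm high, hinge wall (x 65 to 70 mm) 50. Behind it an upper strip of small hardware (48 high) with back wall (x 105 to 110) 68 high.
- flap (a joint): Green flap over the whole lower tier: 127 by 244 mm, 5 mm thick, 0.12 kg, its mid-plane 55 mm above the table when shut. Angle in rad: 0 = shut (level), grows as its front edge (towards the case's -x) is raised; stop at 1.85. A stiff friction hinge (0.12 N m) holds it at any angle.
- flap_hinge (a point): Point on the hinge axis, half-way along it, fixed to the case: 65 mm along the case's x, 55 mm above the table. The hinge axis is the case's y.
- flap_knob (a point): Centre of the flap's black knob: a round bar 22 mm in diameter, 26 mm long along the hinge's direction (y), with flat ends, on a 10 mm steel stem. Fixed to the flap 105 mm from the hinge axis towards the front edge, 30.5 mm above the flap's mid-plane, half-way along its width. Axes turn with the flap; equal to the case's when shut.
- pad_blue: Blue mat, 124 by 115 mm, 2 mm thick, on the floor of one of the two compartments (either one). Origin at the centre of its underside, 5 mm above the table; axes as the case's.
- pad_yellow: Yellow mat, like the blue one, in the other compartment.
- tin: Small orange tin, upright, 26 mm in diameter, 26 mm high, standing loose under the flap beside the outer side wall (case's +y) of one compartment. Leave it alone. Origin at the centre of its underside.
- rack: Green rack, fixed. Origin on the table under the ramp's middle. Ramp rises 35 deg to its +x, top 55 mm up over the origin, 125 long, 260 wide; front lip 27 mm high. Lanes at y -80, 0, 80 mm: a plinth 16 wide, 8 high, one part along each. A shelf above (underside 205 mm up, x -36 to 24, bins on it to 260 up; posts at x 14, y +-127) bars the way from straight above: slant in from the front (-x).
- stem_center (a point): Brass valve stem, loose, 0.22 to 0.37 kg, 100 mm long (its x, up the slope): a square block in the middle, 40 long, 24 wide (y), 28 high (z, at first along the ramp's normal), with a 16 mm round rod, 30 mm long, at each end. Point at the block's centre, 14 mm above its underside. In any lane.
- lever_center (a point): Red valve lever, loose, 0.17 to 0.29 kg, 100 mm long (its x, up the slope): a round hub (32 diameter, 28 high) at x = -34 mm, an arm 18 mm wide (y) from 12 to 28 mm above the underside, a 27 mm ball at x = 36.5 mm. z at first along the ramp's normal. Point half-way along, 14 mm above the underside. In any lane.
- spare_center (a point): Dark steel stem, same shape and size as the brass one, in the remaining lane. Leave it alone.
- cap: Small yellow plastic cap, 34 mm in diameter, 30 mm high, standing between the case and the rack. Leave it alone. Origin at the centre of its underside.
- oil: White bottle, 60 mm in diameter, 170 mm high. Leave it alone. Origin at the centre of its underside.
- paste: Amber jar, 68 mm in diameter, 75 mm high. Leave it alone. Origin at the centre of its underside.
- spanner: Steel spanner, 180 mm long, lying flat. Leave it alone.
- handwheel: Blue handwheel, 138 mm in diameter, 24 mm high, lying flat. Leave it alone. Origin at the centre of its underside.
- flange: Bright ring flange, 110 mm in diameter, 16 mm thick, lying flat. Leave it alone. Origin at the centre of its underside.

How it is judged:
By the outcome, as a careful person would: the job done as asked, in the order asked, and still so for the second after the job is handed in, with the robot touching nothing.
It also fails if it takes over 72 s, if anything falls off the work surface, if the arm or the gripper's body presses on something with over 40 N, if the wrist force passes 120 N, or if a joint passes its speed limit or range.

## Working session

There is one attempt and no reset: what is moved stays moved. The work goes in short steps, Python scripts to look and compute and a tool call to move; the robot and the scene stay as the last step left them, time stands still between calls to the robot, and variables do not carry over. Pictures are saved under pics/ and viewed, about 8 in all and at most 12, crops included, and the job is handed in when it is done.

Besides the shell and the picture viewer there is one more tool, called after "Request:" by a JSON object that holds its "op" and its "data". play_rows: Moves the arm, as the interface text tells. Its arguments: {"type":"object","properties":{"deltas":{"type":"array"},"force":{"type":"number"}},"required":["deltas"]}

```bash
mkdir -p pics
python3 - <<'E'
from bench import r,eyes
import cv2,numpy as np
for n in("scene","top"):
    im=eyes.snapshot(n);np.save(f"pics/{n}0.npy",im);cv2.imwrite(f"pics/{n}0.png",im[:,:,::-1])
    c=eyes.get_calibration(n);print(n,np.round(c["mtx"],1).tolist(),np.round(c["R"],4).tolist(),np.round(c["t"],1).tolist(), -np.array(c["R"]).T@np.array(c["t"]))
print(r.sense())
E
```

```text
scene [[458.1, 0.0, 315.8], [0.0, 458.1, 194.2], [0.0, 0.0, 1.0]] [[-0.6251, 0.7806, 0.0008], [0.6601, 0.5292, -0.5331], [-0.4165, -0.3327, -0.8461]] [376.3, -335.8, 1849.6] [1227.30251581  499.40332694 1385.6148346 ]
top [[454.9, 0.0, 311.2], [0.0, 454.9, 199.1], [0.0, 0.0, 1.0]] [[-0.0444, -0.999, -0.0052], [-0.9787, 0.0445, -0.2005], [0.2006, -0.0038, -0.9797]] [32.3, 580.8, 1681.1] [ 232.70403647   12.83191099 1763.54312698]
{'time': 0.1, 'joint_pos': array([ 6.62679021e+01,  7.51173858e+00,  8.53245364e+01, -1.88319067e-03,
        8.72603327e+01, -4.89247097e+00]), 'qd': array([ 0.02532982, -0.05619413, -0.06783503, -0.00406426,  0.00333047,
       -0.03376014]), 'joint_efforts': array([ 5.44504855e-04, -5.70946455e+01, -5.01946521e+01, -2.63600814e-04,
        8.02419148e-03, -2.84656693e-05]), 'tool_pos': array([193.53480057, 567.40199675, 230.32499203]), 'tcp_rot': array([-1.79903584e+02, -6.36524806e-03,  1.61160459e+02]), 'ft_force': array([-0.03813401,  0.62032806, -0.20963437]), 'wrist_torque': array([-0.03379024, -0.00234453, -0.02394529]), 'finger_gap': 85.44413861625654}
```

View pics/scene0.png

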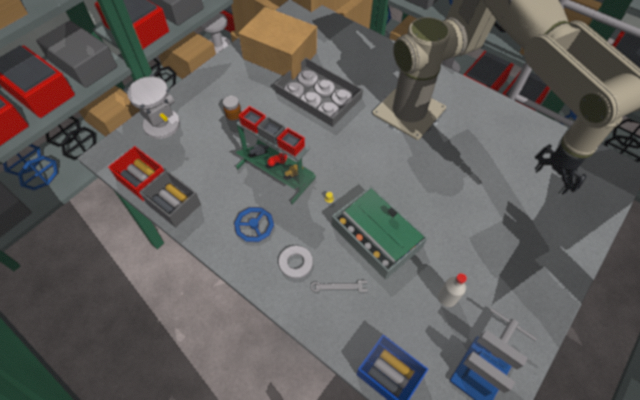

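View pics/top0.png

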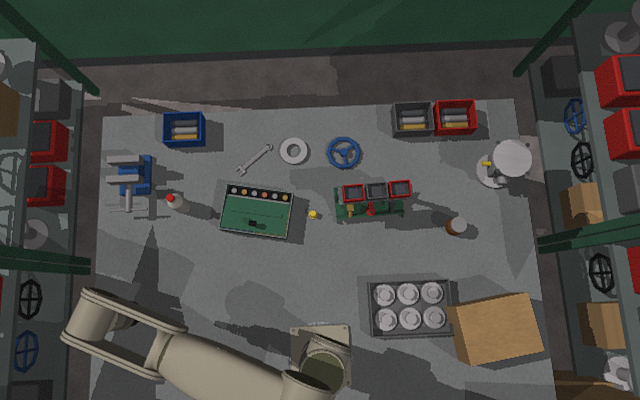

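The top view shows the case at about (258,212), the cap at (313,215) and the rack at (372,200). The brass stem seems to be in the left lane (350,208) and the red lever in the middle one (371,209). I'll enlarge these areas.

```bash
cat > h.py <<'E'
import numpy as np,cv2
from bench import r,eyes
from scipy.spatial.transform import Rotation as Ro
C={n:{k:np.array(v) for k,v in eyes.get_calibration(n).items()} for n in("scene","top")}
def ray(n,p):
    c=C[n];o=-c["R"].T@c["t"];d=c["R"].T@np.linalg.inv(c["mtx"])@np.array([p[0],p[1],1.]);return o,d/np.linalg.norm(d)
def plane(n,p,z):
    o,d=ray(n,p);return o+d*(z-o[2])/d[2]
def tri(p1,p2):
    (o1,d1),(o2,d2)=ray("scene",p1),ray("top",p2)
    s=np.linalg.lstsq(np.c_[d1,-d2],o2-o1,rcond=None)[0]
    a,b=o1+s[0]*d1,o2+s[1]*d2;return (a+b)/2,np.linalg.norm(a-b)
def proj(n,X):
    c=C[n];q=c["mtx"]@(c["R"]@np.asarray(X,float)+c["t"]);return q[:2]/q[2]
def crop(n,im,x0,y0,w,h,s): return cv2.resize(im[y0:y0+h,x0:x0+w,::-1],None,fx=s,fy=s,interpolation=cv2.INTER_CUBIC)
E
python3 - <<'E'
from h import *
t=np.load("pics/top0.npy");s=np.load("pics/scene0.npy")
a=crop("top",t,212,172,205,72,3.9);b=crop("scene",s,225,95,210,178,3.8)[:, :]
cv2.imwrite("pics/c_top.png",a);cv2.imwrite("pics/c_scene0.png",cv2.resize(b,None,fx=.85,fy=.85))
for nm,im in(("top",t),("scene",s)):
    hsv=cv2.cvtColor(im,cv2.COLOR_RGB2HSV)
    for cn,lo,hi in(("green",(65,60,30),(90,255,255)),("red",(0,150,60),(6,255,255)),("yel",(22,140,90),(32,255,255)),("brass",(12,110,60),(24,255,255))):
        m=cv2.inRange(hsv,lo,hi);k,l,st,ce=cv2.connectedComponentsWithStats(m)
        print(nm,cn,[(st[i].tolist(),ce[i].round(1).tolist()) for i in range(1,k) if st[i,4]>10 and 215<ce[i][0]<440 and 100<ce[i][1]<275])
E
```

```text
top green [([334, 188, 17, 35, 216], [339.9, 208.3]), ([220, 196, 69, 39, 1986], [254.3, 215.1]), ([372, 199, 33, 18, 329], [388.0, 207.7]), ([352, 203, 18, 15, 194], [359.7, 210.0])]
top red [([388, 180, 24, 19, 137], [399.3, 189.4]), ([342, 184, 23, 19, 127], [352.9, 193.7]), ([366, 202, 9, 14, 69], [370.3, 208.7])]
top yel [([309, 211, 8, 8, 50], [312.5, 214.1])]
top brass [([400, 124, 25, 6, 122], [412.3, 126.2]), ([241, 189, 6, 6, 28], [243.8, 191.5]), ([282, 195, 6, 6, 28], [284.5, 197.2]), ([346, 204, 8, 13, 70], [349.7, 209.1])]
scene green [([236, 126, 79, 77, 1153], [274.4, 165.4]), ([257, 140, 8, 5, 19], [259.7, 142.3]), ([345, 189, 79, 72, 2495], [384.1, 224.6])]
scene red [([239, 107, 26, 26, 259], [250.4, 119.0]), ([277, 129, 27, 27, 327], [290.5, 142.3]), ([268, 154, 19, 12, 152], [276.6, 159.2])]
scene yel [([326, 192, 7, 10, 57], [329.0, 196.9])]
scene brass [([224, 106, 16, 14, 132], [232.5, 113.3]), ([285, 165, 13, 11, 81], [291.3, 170.4]), ([340, 217, 7, 7, 33], [342.7, 220.2]), ([374, 251, 6, 7, 34], [376.7, 253.6])]
```

View pics/c_top.png

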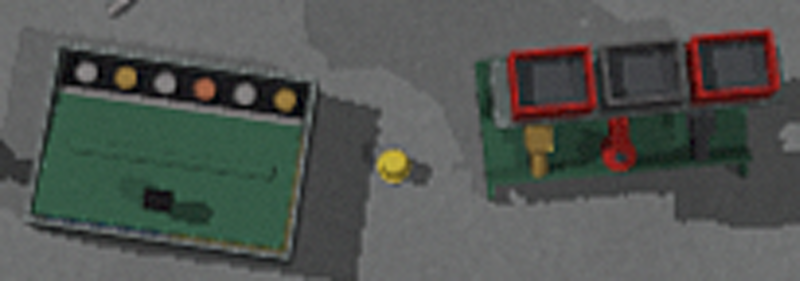

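View pics/c_scene0.png

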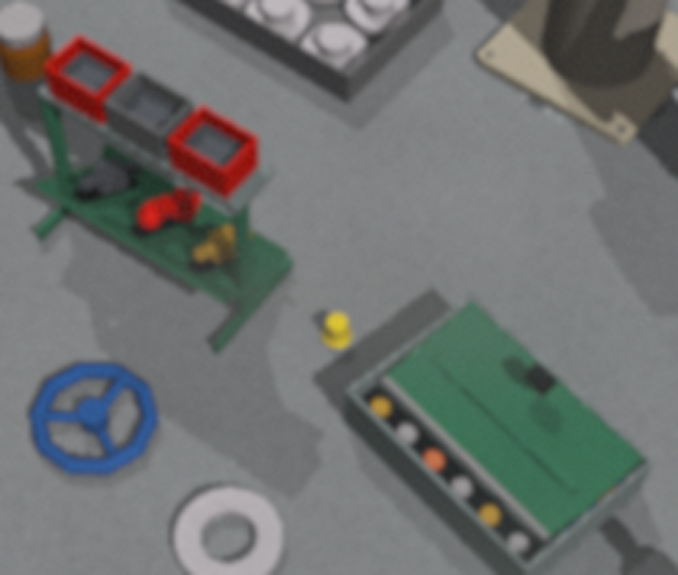

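The crops show the case yawed about -8°. A sliver of blue shows at the front-left and yellow at the right edge, so blue is probably the +y compartment. Knob is at crop (157,200). The lanes from +y to -y hold the brass stem (540,150), the red lever with its hub downhill (620,155), and the dark spare. Next I'll measure these.

Run:
```python
from h import *
t=np.load("pics/top0.npy");s=np.load("pics/scene0.npy")
mod=np.array([[-62,-122],[-62,122],[65,122],[65,-122]],float)
for n,im in(("top",t),("scene",s)):
    hsv=cv2.cvtColor(im,cv2.COLOR_RGB2HSV);m=cv2.inRange(hsv,(65,60,30),(90,255,255))
    k,l,st,ce=cv2.connectedComponentsWithStats(m)
    i=max(range(1,k),key=lambda i:st[i,4] if 215<ce[i][0]<440 and 180<ce[i][1]<275 else 0)
    m=cv2.morphologyEx((l==i).astype(np.uint8),cv2.MORPH_CLOSE,np.ones((9,9)))
    cs=max(cv2.findContours(m,0,cv2.CHAIN_APPROX_NONE)[0],key=cv2.contourArea)
    P=np.array([plane(n,p,57.5)[:2] for p in cs[:,0].astype(float)],np.float32)
    rc=cv2.minAreaRect(P);print(n,"flap rect c,size,ang",np.round(rc[0],1),np.round(rc[1],1),round(rc[2],2))
    # black knob inside flap
    g=hsv[:,:,2].copy();g[cv2.erode(m,np.ones((5,5)))==0]=255
    d=(g<38).astype(np.uint8);k,l,st,ce=cv2.connectedComponentsWithStats(d)
    print("knob",[(st[j].tolist(),ce[j].round(1).tolist(),plane(n,ce[j],88).round(1).tolist()) for j in range(1,k) if st[j,4]>8])
# lanes: masks of red lever / brass stem
def mask(n,im,lo,hi,box):
    hsv=cv2.cvtColor(im,cv2.COLOR_RGB2HSV);m=cv2.inRange(hsv,lo,hi);z=np.zeros_like(m);x,y,w,h=box;z[y:y+h,x:x+w]=m[y:y+h,x:x+w];return z
for nm,n,im,lo,hi,b in(("lev","top",t,(0,120,50),(8,255,255),(364,201,14,18)),("lev","scene",s,(0,120,40),(8,255,255),(264,151,24,18)),("brass","top",t,(12,80,40),(26,255,255),(344,202,12,18)),("brass","scene",s,(12,80,40),(26,255,255),(280,160,24,22))):
    z=mask(n,im,lo,hi,b);print(nm,n);x,y,w,h=b
    print("\n".join(str(y+i)+" "+"".join(".#"[v>0] for v in row) for i,row in enumerate(z[y:y+h,x:x+w])),"x0",x)
```

```text
top flap rect c,size,ang [529.2 225.2] [246.4 122.4] 79.28
knob [([249, 221, 7, 5, 33], [252.2, 222.9], [495.5, 230.0, 88.0])]
scene flap rect c,size,ang [521.7 220.4] [246.9 128.7] 79.68
knob []
lev topTraceback (most recent call last):
  File "<stdin>", line 21, in <module>
  File "<stdin>", line 21, in <genexpr>
  File "<stdin>", line 21, in <genexpr>
TypeError: string indices must be integers, not 'numpy.bool'
```

Run:
```python
from h import *
t=np.load("pics/top0.npy");s=np.load("pics/scene0.npy")
def show(n,m,b):
    x,y,w,h=b;print(n,"x0",x);print("\n".join(str(y+i)+" "+"".join(".#"[int(v>0)] for v in row) for i,row in enumerate(m[y:y+h,x:x+w])))
for nm,n,im,lo,hi,b in(("lev","top",t,(0,120,50),(8,255,255),(362,201,16,18)),("lev","scene",s,(0,120,40),(8,255,255),(264,151,24,18)),("brass","top",t,(12,80,40),(26,255,255),(344,202,12,18)),("brass","scene",s,(12,80,40),(26,255,255),(280,160,24,22))):
    show(nm+n,cv2.inRange(cv2.cvtColor(im,cv2.COLOR_RGB2HSV),lo,hi),b)
v=s.max(2);print(v[206:220,380:406])
```

```text
levtop x0 362
201 ................
202 .......####.....
203 ......#####.....
204 ......#####.....
205 .......####.....
206 ......#####.....
207 .....#.#.###....
208 .....###.###....
209 .....########...
210 ......#######...
211 ....####..#.#...
212 ....###....##...
213 .....###.#.##...
214 .....#######....
215 .......####.....
216 ................
217 ................
218 ................
levscene x0 264
151 .......................#
152 ........................
153 ................#.......
154 ..............########..
155 ..........#############.
156 .......################.
157 ......#################.
158 .....##################.
159 ....###################.
160 ....##################..
161 ...##########.##.####...
162 ...##########.######....
163 ...#########....####....
164 ....########............
165 ....#######.............
166 .......##...............
167 ........................
168 ........................
brasstop x0 344
202 ............
203 ............
204 ...######...
205 ..########..
206 ...#######..
207 ...#######..
208 ...#######..
209 ...#######..
210 ...#######..
2
[... 1634 characters left out ...]
54  68  91
  107 116 123 127 130 129 127 128]
 [112 112 113 113 110 108  99  87  79  71  62  51  49  50  52  63  83 100
  108 113 120 128 130 130 130 129]
 [113 113 113 114 112 112 106 101  95  89  75  61  51  51  62  82  99 111
  113 111 114 122 129 130 130 130]
 [113 113 114 113 114 114 113 109 109 104  95  80  67  68  83 101 110 114
  113 111 111 114 123 128 132 134]
 [113 113 114 112 111 114 113 113 114 110 106  95  85  86  98 110 114 113
  114 114 113 112 115 121 127 130]
 [113 112 113 113 113 113 113 112 112 109 106  98  96  97 105 112 113 112
  112 112 112 112 111 111 118 125]
 [112 113 113 111 112 113 111 112 111 107 102  97  96 100 103 108 112 112
  111 113 113 113 112 109 112 121]]
```

Run:
```python
from h import *
f=lambda a:np.round(a,1)
X,e=tri((392.2,212.2),(252.2,222.9));print("knob",f(X),f(e), "planes 88:",f(plane("scene",(392.2,212.2),88)),f(plane("top",(252.2,222.9),88)))
X,e=tri((283.5,158),(370.2,211));print("hub",f(X),f(e))
X,e=tri((329,196.9),(312.5,214.1));print("cap",f(X),f(e))
# ball(scene)/hub(top) with known separation; stem: upper rod end (scene) / lower rod end (top)
def pair(pt,ps,L,yaw):
    o1,d1=ray("top",pt);o2,d2=ray("scene",ps);c=np.deg2rad(35);y=np.deg2rad(yaw)
    u=np.array([np.cos(c)*np.cos(y),np.cos(c)*np.sin(y),np.sin(c)])
    A=np.c_[-d1,d2];b=L*u-(o2-o1);q,res,*_=np.linalg.lstsq(A,b,rcond=None)
    return f(o1+d1*q[0]),f(o2+d2*q[1]),f(np.sqrt(res))
for yaw in(0,3,6): print(yaw,"lever hub,ball",pair((370.2,211),(271.5,161),70.5,yaw))
# rack front/feet lines and bins, slope on lip
for n,lo in(("top",0),):
    for p in((399.8,189.5),(352.5,193.5)): print("bin top z260",f(plane(n,p,260)))
for z in(45,60): print("stem block lower edge/rod end top",z,f(plane("top",(350.2,210.7),z)),f(plane("top",(350.4,216.4),z)))
for p in((212+487/3.9,172+197/3.9),(212+745/3.9,172+177/3.9)): print("foot tip z~0",f(plane("top",p,0)), "z27",f(plane("top",p,27)))
```

```text
knob [493.3 229.   99.4] 1.5 planes 88: [486.5 227.4  88. ] [495.4 229.8  88. ]
hub [ 524.9 -214.3   54.3] 4.8
cap [531.3   3.5  13.6] 0.6
0 lever hub,ball (array([ 525.9, -216.1,   56.2]), array([ 582.1, -213.7,   96.1]), array([2.9]))
3 lever hub,ball (array([ 525.6, -215.9,   57.7]), array([ 583.1, -212.6,   98.1]), array([0.3]))
6 lever hub,ball (array([ 525.4, -215.7,   59. ]), array([ 584. , -211.6,   99.9]), array([2.3]))
bin top z260 [ 560.1 -294.   260. ]
bin top z260 [ 553.5 -133.3  260. ]
stem block lower edge/rod end top 45 [ 532.4 -141.1   45. ] [ 510.3 -140.5   45. ]
stem block lower edge/rod end top 60 [ 529.8 -139.8   60. ] [ 507.9 -139.2   60. ]
foot tip z~0 [495.8 -90.2   0. ] z27 [491.7 -88.6  27. ]
foot tip z~0 [ 504.3 -350.3    0. ] z27 [ 500.2 -344.8   27. ]
```

Run:
```python
from h import *
B={}
for n in("top","scene"):
    im=np.load(f"pics/{n}0.npy");hsv=cv2.cvtColor(im,cv2.COLOR_RGB2HSV);m=cv2.inRange(hsv,(65,60,30),(90,255,255))
    k,l,st,ce=cv2.connectedComponentsWithStats(m)
    i=max(range(1,k),key=lambda i:st[i,4] if 215<ce[i][0]<440 and 180<ce[i][1]<275 else 0)
    m=cv2.morphologyEx((l==i).astype(np.uint8),cv2.MORPH_CLOSE,np.ones((9,9)))
    m=cv2.resize(m*255,None,fx=1,fy=1)
    cs=cv2.convexHull(max(cv2.findContours(m,0,cv2.CHAIN_APPROX_NONE)[0],key=cv2.contourArea))
    P=np.array([plane(n,p,57.5)[:2] for p in cs[:,0].astype(float)],np.float32)
    q=cv2.approxPolyN(cs,4,-1,True).reshape(-1,2).astype(float) if hasattr(cv2,"approxPolyN") else cv2.approxPolyDP(cs,6,True)[:,0].astype(float)
    B[n]=q;print(n,q.tolist())
    b=[(p,plane(n,p,57.5)[:2]) for p in q]
    B[n]=[min(b,key=lambda a:np.dot(a[1],w)) for w in((1,-1),(1,1),(-1,1),(-1,-1))]
for a,b in zip(B["scene"],B["top"]):
    X,e=tri(a[0],b[0]);print(np.round(X,1),round(e,1),a[1].round(1),b[1].round(1))
```

```text
Traceback (most recent call last):
cv2.error: OpenCV(4.12.0) :-1: error: (-5:Bad argument) in function 'approxPolyN'
> Overload resolution failed:
>  - Argument 'epsilon_percentage' must be float, not bool
>  - Argument 'epsilon_percentage' must be float, not bool
```

Run:
```python
from h import *
B={}
for n in("top","scene"):
    im=np.load(f"pics/{n}0.npy");hsv=cv2.cvtColor(im,cv2.COLOR_RGB2HSV);m=cv2.inRange(hsv,(65,60,30),(90,255,255))
    k,l,st,ce=cv2.connectedComponentsWithStats(m)
    i=max(range(1,k),key=lambda i:st[i,4] if 215<ce[i][0]<440 and 180<ce[i][1]<275 else 0)
    m=cv2.morphologyEx((l==i).astype(np.uint8),cv2.MORPH_CLOSE,np.ones((9,9)))
    cs=cv2.convexHull(max(cv2.findContours(m,0,cv2.CHAIN_APPROX_NONE)[0],key=cv2.contourArea))
    q=cv2.approxPolyN(cs,4).reshape(-1,2).astype(float)
    b=[(p,plane(n,p,57.5)[:2]) for p in q]
    B[n]=[min(b,key=lambda a:np.dot(a[1],w)) for w in((1,-1),(1,1),(-1,1),(-1,-1))]
for a,b in zip(B["scene"],B["top"]):
    X,e=tri(a[0],b[0]);print(a[0],b[0],np.round(X,1),round(e,1),a[1].round(1),b[1].round(1))
# rim/tabletop sanity: table features, handwheel and flange centres (z~12,16)
for n in("top","scene"):
    hsv=cv2.cvtColor(np.load(f"pics/{n}0.npy"),cv2.COLOR_RGB2HSV);m=cv2.inRange(hsv,(105,120,40),(125,255,255))
    k,l,st,ce=cv2.connectedComponentsWithStats(m)
    print(n,[(ce[j].round(1).tolist(),plane(n,(st[j,0]+st[j,2]/2-.5,st[j,1]+st[j,3]/2-.5),12).round(1).tolist()) for j in range(1,k) if st[j,4]>150 ])
```

```text
[425. 237.] [219. 227.] [488.1 356.8  71.7] 0.0 [480.1 355.3] [490.2 359.7]
[370. 189.] [284. 235.] [447.2 113.8  70.3] 0.5 [439.7 109.8] [448.7 114.8]
[344. 210.] [289. 204.] [565.7  91.7  62.8] 0.1 [563.1  90.1] [566.8  91.9]
[396. 260.] [226. 195.] [611.  329.1  68.4] 2.5 [606.5 326.6] [612.9 332.3]
top [([574.4, 117.8], [887.5, -1079.8, 12.0]), ([182.6, 128.7], [905.6, 513.8, 12.0]), ([343.2, 152.2], [776.2, -129.8, 12.0]), ([139.5, 175.2], [723.3, 706.7, 12.0]), ([29.7, 348.3], [74.1, 1070.5, 12.0])]
scene [([33.9, 168.5], [1115.2, -933.9, 12.0]), ([253.6, 223.9], [778.6, -130.0, 12.0]), ([393.8, 375.7], [871.3, 497.0, 12.0]), ([477.9, 376.1], [722.3, 698.2, 12.0])]
```

```bash
cat >> h.py <<'E'
from scipy.linalg import logm
def Rm(tilt,yaw):  # tool pointing down then tilted so tip points forward (along heading) by tilt; yaw = tool rpy yaw
    h=np.deg2rad(yaw-180);ax=np.array([np.sin(h),-np.cos(h),0])  # tilt axis
    return Ro.from_rotvec(ax*np.deg2rad(tilt)).as_matrix()@Ro.from_euler("xyz",[180,0,yaw],degrees=True).as_matrix()
def plan(p,R,n=None):
    s=r.sense();R0=Ro.from_euler("xyz",s["tcp_rot"],degrees=True).as_matrix()
    T=np.eye(4);T[:3,:3]=R0.T@R;T[:3,3]=R0.T@(np.array(p)-s["tool_pos"])/1000
    L=logm(T).real;v=L[:3,3];w=np.array([L[2,1],L[0,2],L[1,0]])
    m=max(np.linalg.norm(v)/.055,np.linalg.norm(w)/.17);n=n or int(np.ceil(m))
    print("rows",n,"min %.2f"%m,"v",np.round(v/n,4).tolist(),"w",np.round(w/n,4).tolist(),"left",np.round(np.array(p)-s["tool_pos"],1).tolist())
def st():
    s=r.sense();print("t %.2f"%s["time"],np.round(s["tool_pos"],1),np.round(s["tcp_rot"],1),"F",np.round(s["ft_force"],1),"gap %.1f"%s["finger_gap"],"q",np.round(s["joint_pos"],0))
E
python3 - <<'E'
from h import *
for a,b in(((342.7,220.2),(284.5,197.2)),((376.7,253.6),(243.8,191.5))):
    X,e=tri(a,b);print(np.round(X,1),round(e,1))
plan([491,229,160],Rm(0,169.5))
E
```

```text
[595.  108.6  53. ] 0.4
[624.4 265.2  52.6] 1.5
rows 9 min 8.30 v [-0.0415, -0.028, 0.0078] w [-0.0002, -0.0, -0.0162] left [297.5, -338.4, -70.3]
```

Request:
{"op": "play_rows", "data": {"deltas": [[[-0.0415, -0.028, 0.0078], [0, 0, -0.0162], 0.3], [[-0.0415, -0.028, 0.0078], [0, 0, -0.0162], 0.3], [[-0.0415, -0.028, 0.0078], [0, 0, -0.0162], 0.3], [[-0.0415, -0.028, 0.0078], [0, 0, -0.0162], 0.3], [[-0.0415, -0.028, 0.0078], [0, 0, -0.0162], 0.3], [[-0.0415, -0.028, 0.0078], [0, 0, -0.0162], 0.3], [[-0.0415, -0.028, 0.0078], [0, 0, -0.0162], 0.3], [[-0.0415, -0.028, 0.0078], [0, 0, -0.0162], 0.3]], "force": 30}}

```text
time: 1.1
tool_pos: [457.3, 255.6, 163.3]
tcp_rot: [-179.8, -0.2, 169.2]
ft_force: [0.7, 1.3, 1.2]
finger_gap: 59.6
```

```bash
python3 -c "
from h import *
st();plan([491,229,160],Rm(0,169.5))"
```

```text
t 1.10 [457.3 255.6 163.3] [-179.8   -0.2  169.2] F [0.7 1.3 1.2] gap 59.6 q [ 24.  -2. 102.  -0.  80. -56.]
rows 1 min 0.78 v [-0.0381, -0.0199, 0.0033] w [-0.0038, -0.0028, -0.0048] left [33.7, -26.6, -3.3]
```

Request:
{"op": "play_rows", "data": {"deltas": [[[-0.0381, -0.02, 0.0033], [-0.004, -0.003, -0.005], 0.3], [[0, 0, 0], [0, 0, 0], 0.3]]}}

```text
time: 1.35
tool_pos: [492.7, 224.6, 158.1]
tcp_rot: [-179.9, -0.1, 169.3]
ft_force: [0.7, 0.4, 0.6]
finger_gap: 59.8
```

Run:
```python
from h import *
st();plan([491,229,160],Rm(0,169.5))
s=eyes.snapshot("scene");t=eyes.snapshot("top");np.save("pics/s1.npy",s);np.save("pics/t1.npy",t)
a=crop("",s,335,150,110,120,5);b=crop("",t,205,160,110,90,3)
im=np.zeros((600,790,3),np.uint8);im[:,:550]=a;im[:240,550:790]=cv2.resize(b,(240,240*90//110+0))[:196].repeat(1,0) if 0 else np.pad(cv2.resize(b,(240,196)),((0,44),(0,0),(0,0)))
p=r.sense()["tool_pos"];q=proj("scene",p);print(q,proj("top",p))
cv2.circle(im,(int((q[0]-335)*5),int((q[1]-150)*5)),4,(255,0,255),1)
cv2.imwrite("pics/v1.png",im)
```

```text
t 1.35 [492.7 224.6 158.1] [-1.799e+02 -1.000e-01  1.693e+02] F [0.7 0.4 0.6] gap 59.8 q [ 19.   1. 100.  -0.  79. -60.]
rows 1 min 0.09 v [0.0025, 0.004, -0.0019] w [-0.0016, -0.0017, -0.0038] left [-1.7, 4.4, 1.9]
[394.36807661 201.83883253] [250.52051677 221.12678577]
```

View pics/v1.png

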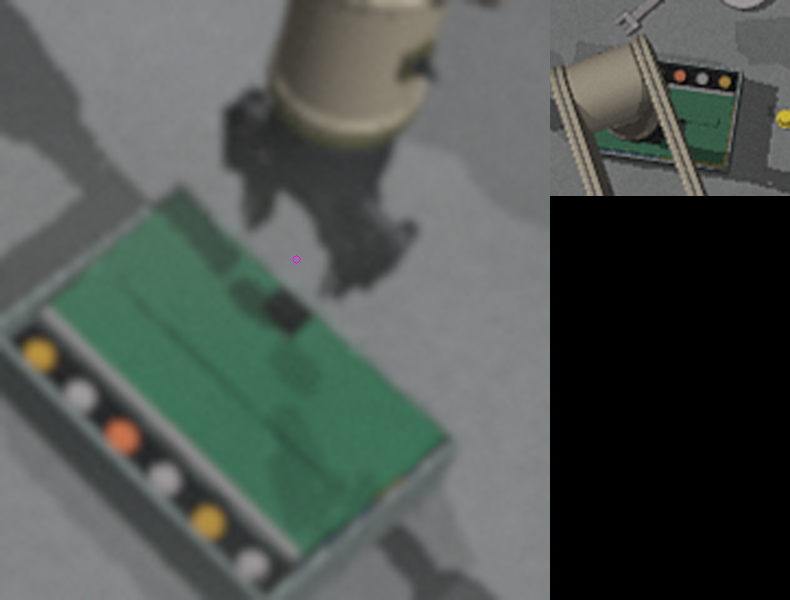

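The TCP overlay lands midway between the fingertips, so the calibration holds. The mats show past the flap's edge and the knob triangulates to z≈97, so the flap is already slightly ajar, at about 0.1 rad. I'll grasp with the TCP at z≈80.

Request:
{"op": "play_rows", "data": {"deltas": [[[0.0012, 0.0042, 0.026], [-0.001, -0.001, -0.003], 0.4], [[0, 0, 0.026], [0, 0, 0], 0.4], [[0, 0, 0.02], [0, 0, 0], 0.4], [[0, 0, 0.005], [0, 0, 0], 0.4]]}}

```text
time: 1.95
tool_pos: [487.4, 236.0, 80.7]
tcp_rot: [179.9, -0.1, 169.9]
ft_force: [-0.8, -0.5, 0.6]
finger_gap: 51.1
```

Run:
```python
from h import *
st();plan([492.5,229,80],Rm(0,169.4))
```

```text
t 1.95 [487.4 236.   80.7] [ 1.799e+02 -1.000e-01  1.699e+02] F [-0.8 -0.5  0.6] gap 51.1 q [ 20.   6. 103.   0.  71. -60.]
rows 1 min 0.16 v [-0.0063, -0.0059, 0.0007] w [0.0019, -0.0011, 0.0088] left [5.1, -7.0, -0.7]
```

Request:
{"op": "play_rows", "data": {"deltas": [[[-0.0063, -0.0059, 0.0007], [0, 0, -0.008], 0.4], [[0, 0, 0], [0, 0, 0], 0.55], [[0, 0, 0], [0, 0, 0], 0.7], [[0, 0, 0], [0, 0, 0], 0.8], [[0, 0, 0], [0, 0, 0], 0.8], [[0, 0, 0], [0, 0, 0], 0.8]]}}

```text
time: 2.7
tool_pos: [492.8, 228.7, 82.2]
tcp_rot: [179.9, -0.0, 170.4]
ft_force: [-0.1, -0.6, -3.0]
finger_gap: 25.6
```

Run:
```python
from h import *
st()
```

```text
t 2.70 [492.8 228.7  82.2] [179.9  -0.  170.4] F [-0.1 -0.6 -3. ] gap 25.6 q [ 19.   6. 103.   0.  71. -61.]
```

```bash
cat >> h.py <<'E'
XA=np.array([.983,-.184,0]);YA=np.array([.184,.983,0]);ORG=np.array([528.3,222.5,0])
def K(th,hx=65.): return ORG+XA*(hx-105*np.cos(th)+30.5*np.sin(th))+np.array([0,0,55+105*np.sin(th)+30.5*np.cos(th)])
def arc(ths,off):   # tool rows along the knob arc; off = TCP - knob
    s=r.sense();R=Ro.from_euler("xyz",s["tcp_rot"],degrees=True).as_matrix();p=s["tool_pos"]
    for t in ths:
        q=K(t)+off;print(round(t,2),np.round(R.T@(q-p)/1000,4).tolist());p=q
E
python3 - <<'E'
from h import *
p=r.sense()["tool_pos"];off=p-K(.1);print("off",off.round(1));arc(np.arange(.2,.91,.1),off)
E
```

```text
off [  0.3  -0.5 -13.6]
0.2 [-0.0046, -0.0001, -0.0099]
0.3 [-0.0055, -0.0001, -0.0094]
0.4 [-0.0065, -0.0001, -0.0088]
0.5 [-0.0073, -0.0001, -0.0081]
0.6 [-0.0081, -0.0001, -0.0074]
0.7 [-0.0088, -0.0002, -0.0065]
0.8 [-0.0094, -0.0002, -0.0056]
0.9 [-0.0099, -0.0002, -0.0046]
```

Request:
{"op": "play_rows", "data": {"deltas": [[[-0.0046, 0, -0.0099], [0, 0, 0], 0.8], [[-0.0055, 0, -0.0094], [0, 0, 0], 0.8], [[-0.0065, 0, -0.0088], [0, 0, 0], 0.8], [[-0.0073, 0, -0.0081], [0, 0, 0], 0.8]]}}

```text
time: 3.2
tool_pos: [517.2, 224.0, 119.2]
tcp_rot: [-180.0, -0.1, 170.4]
ft_force: [3.0, 0.4, -10.2]
finger_gap: 25.2
```

Run:
```python
from h import *
st();off=np.array([.3,-.5,-13.6]);print((r.sense()["tool_pos"]-off-K(.5)).round(1));arc(np.arange(.6,1.31,.1),off)
```

```text
t 3.20 [517.2 224.  119.2] [-1.800e+02 -1.000e-01  1.704e+02] F [  3.    0.4 -10.2] gap 25.2 q [ 18.   7.  98.   0.  75. -62.]
[ 1.  -0.3  0.7]
0.6 [-0.0071, 0.0, -0.0066]
0.7 [-0.0088, -0.0002, -0.0065]
0.8 [-0.0094, -0.0002, -0.0056]
0.9 [-0.0099, -0.0002, -0.0046]
1.0 [-0.0103, -0.0002, -0.0036]
1.1 [-0.0106, -0.0002, -0.0026]
1.2 [-0.0108, -0.0002, -0.0015]
1.3 [-0.0109, -0.0002, -0.0004]
```

Tracking well, with modest force.

Request:
{"op": "play_rows", "data": {"deltas": [[[-0.0071, 0, -0.0066], [0, 0, 0], 0.8], [[-0.0088, 0, -0.0065], [0, 0, 0], 0.8], [[-0.0094, 0, -0.0056], [0, 0, 0], 0.8], [[-0.0099, 0, -0.0046], [0, 0, 0], 0.8], [[-0.0103, 0, -0.0036], [0, 0, 0], 0.8], [[-0.0106, 0, -0.0026], [0, 0, 0], 0.8], [[-0.0108, 0, -0.0015], [0, 0, 0], 0.8]]}}

```text
time: 4.08
tool_pos: [585.5, 211.0, 150.8]
tcp_rot: [-179.8, -0.4, 170.4]
ft_force: [-3.7, -3.6, -6.6]
finger_gap: 25.5
```

Run:
```python
from h import *
st();off=np.array([.3,-.5,-13.6]);print((r.sense()["tool_pos"]-off-K(1.2)).round(1));arc(np.arange(1.3,1.71,.1),off)
```

```text
t 4.08 [585.5 211.  150.8] [-179.8   -0.4  170.4] F [-3.7 -3.6 -6.6] gap 25.5 q [ 15.  14.  86.   0.  80. -65.]
[ 2.4 -0.8  0.4]
1.3 [-0.0084, 0.0002, -0.0]
1.4 [-0.0109, -0.0002, 0.0006]
1.5 [-0.0108, -0.0002, 0.0017]
1.6 [-0.0106, -0.0002, 0.0028]
1.7 [-0.0102, -0.0002, 0.0038]
```

Request:
{"op": "play_rows", "data": {"deltas": [[[-0.0084, 0, 0], [0, 0, 0], 0.8], [[-0.0109, 0, 0.0006], [0, 0, 0], 0.8], [[-0.0108, 0, 0.0017], [0, 0, 0], 0.8], [[-0.0106, 0, 0.0028], [0, 0, 0], 0.8], [[-0.0102, 0, 0.0038], [0, 0, 0], 0.8], [[0, 0, 0], [0, 0, 0], 0.8], [[0, 0, 0], [0, 0, 0], 0.6], [[0, 0, 0], [0, 0, 0], 0.45]]}}

```text
time: 5.08
tool_pos: [641.5, 201.7, 144.8]
tcp_rot: [-179.9, -0.1, 170.4]
ft_force: [0.6, -0.5, 0.4]
finger_gap: 47.0
```

Request:
{"op": "play_rows", "data": {"deltas": [[[0, 0, 0], [0, 0, 0], 0.45], [[0, 0, -0.02], [0, 0, 0], 0.45], [[0, 0, -0.04], [0, 0, 0], 0.45], [[0, 0, -0.05], [0, 0, 0], 0.45], [[0.02, 0.03, -0.03], [0, 0, 0], 0.45], [[0.03, 0.05, 0], [0, 0, 0], 0.45], [[0.03, 0.05, 0], [0, 0, 0], 0.45], [[0.03, 0.05, 0], [0, 0, 0], 0.45]]}}

```text
time: 6.08
tool_pos: [565.7, 399.8, 305.6]
tcp_rot: [179.6, 0.8, 170.0]
ft_force: [0.5, 0.4, -0.4]
finger_gap: 46.9
```

Run:
```python
from h import *
st()
s=eyes.snapshot("scene");t=eyes.snapshot("top");np.save("pics/s2.npy",s);np.save("pics/t2.npy",t)
cv2.imwrite("pics/v2.png",np.vstack([crop("",s,215,90,225,100,3.55)[:, :798],crop("",t,205,170,225,68,3.55)[:,:798]])[:600])
```

```text
t 6.08 [565.7 399.8 305.6] [179.6   0.8 170. ] F [ 0.5  0.4 -0.4] gap 46.9 q [ 31.  20.  63.  -0.  96. -49.]
```

View pics/v2.png

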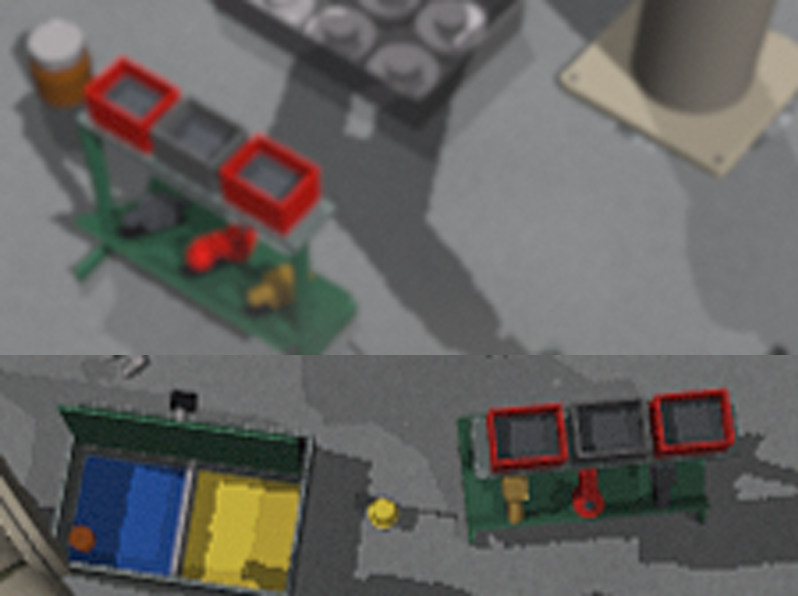

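The flap stands open. Blue mat is on +y with the tin in its front +y corner at (82,538), and yellow is on -y. Now I'll check the rack part estimates by projection, and measure the mats and tin.

Run:
```python
from h import *
f=lambda a:np.round(a,1).tolist()
a=np.deg2rad(35);y=np.deg2rad(2.2);c,s_=np.cos(y),np.sin(y)
U=np.array([np.cos(a)*c,np.cos(a)*s_,np.sin(a)]);N=np.array([-np.sin(a)*c,-np.sin(a)*s_,np.cos(a)])
for nm,P,D in(("stem",np.array([551,-138.5,73.5]),{"lo":(-50,0),"blklo_top":(-20,14),"c":(0,0),"up":(50,0)}),("lever",np.array([554,-215,76]),{"hubtop":(-34,14),"hubc":(-34,0),"ball":(36.5,0)})):
    for k,(u,n) in D.items():
        X=P+U*u+N*n;print(nm,k,f(X),"top",f(proj("top",X)),"scene",f(proj("scene",X)))
t=np.load("pics/t2.npy");hsv=cv2.cvtColor(t,cv2.COLOR_RGB2HSV)
for nm,lo,hi,z in(("blue",(105,120,40),(125,255,255),7),("yel",(22,120,60),(32,255,255),7),("tin",(5,150,60),(14,255,255),33)):
    k,l,st_,ce=cv2.connectedComponentsWithStats(cv2.inRange(hsv,lo,hi))
    for j in range(1,k):
        if st_[j,4]>15 and 218<ce[j][0]<295 and 195<ce[j][1]<240:
            X=plane("top",ce[j],z);d=X-ORG;print(nm,st_[j].tolist(),f(X),"case",f([d@XA,d@YA]))
X=np.array([[-65,-2.5,35],[-65,2.5,35],[65,2.5,35],[65,-2.5,35]]);print("divider top px",[f(proj("top",ORG+XA*p[0]+YA*p[1]+[0,0,p[2]])) for p in X])
```

```text
stem lo [510.1, -140.1, 44.8] top [350.3, 216.5] scene [301.3, 167.2]
stem blklo_top [526.6, -139.4, 73.5] top [350.4, 210.9] scene [298.3, 165.5]
stem c [551.0, -138.5, 73.5] top [349.8, 204.6] scene [294.0, 170.1]
stem up [591.9, -136.9, 102.2] top [349.3, 192.4] scene [286.3, 173.1]
lever hubtop [518.1, -216.4, 68.0] top [370.8, 212.5] scene [283.4, 154.1]
lever hubc [526.2, -216.1, 56.5] top [370.2, 210.9] scene [282.2, 157.4]
lever ball [583.9, -213.9, 96.9] top [369.8, 193.9] scene [271.1, 161.2]
blue [224, 199, 33, 33, 799] [543.9, 283.3, 7.0] case [4.2, 62.6]
yel [256, 203, 33, 33, 877] [519.1, 160.6, 7.0] case [2.3, -62.5]
tin [224, 218, 7, 7, 33] [515.0, 332.1, 33.0] case [-33.2, 105.3]
divider top px [[253.6, 233.1], [252.3, 233.0], [257.9, 200.0], [259.2, 200.1]]
```

```bash
cat >> h.py <<'E'
_a=np.deg2rad(35);_y=np.deg2rad(2.2)
U=np.array([np.cos(_a)*np.cos(_y),np.cos(_a)*np.sin(_y),np.sin(_a)]);N=np.array([-np.sin(_a)*np.cos(_y),-np.sin(_a)*np.sin(_y),np.cos(_a)])
STEM=np.array([551,-138.5,73.5]);LEV=np.array([554,-215,76])
RG=Rm(43,182.2)
def tcp(C,u,n,R=RG): return C+U*u+N*n+19*R[:,2]
E
python3 - <<'E'
from h import *
g=tcp(STEM,0,8);print("grasp",g.round(1),"stand",(g-110*RG[:,2]).round(1),RG[:,2].round(2));plan([440,60,270],RG)
E
```

```text
grasp [ 559.4 -138.2   66.2] stand [ 484.4 -141.1  146.6] [ 0.68  0.03 -0.73]
rows 7 min 6.71 v [0.0153, -0.0504, -0.0016] w [-0.01, -0.105, -0.0284] left [-123.0, -344.2, -35.1]
```

Request:
{"op": "play_rows", "data": {"deltas": [[[0.0153, -0.0504, -0.0016], [-0.01, -0.105, -0.0284], 0.42], [[0.0153, -0.0504, -0.0016], [-0.01, -0.105, -0.0284], 0.42], [[0.0153, -0.0504, -0.0016], [-0.01, -0.105, -0.0284], 0.42], [[0.0153, -0.0504, -0.0016], [-0.01, -0.105, -0.0284], 0.42], [[0.0153, -0.0504, -0.0016], [-0.01, -0.105, -0.0284], 0.42], [[0.0153, -0.0504, -0.0016], [-0.01, -0.105, -0.0284], 0.42], [[0.0153, -0.0504, -0.0016], [-0.01, -0.105, -0.0284], 0.42]]}}

```text
time: 7.05
tool_pos: [493.3, 89.3, 278.7]
tcp_rot: [-178.7, 39.8, -177.4]
ft_force: [1.0, 0.3, 0.7]
finger_gap: 49.7
```

Run:
```python
from h import *
st();g=tcp(STEM,0,8);plan(g-110*RG[:,2],RG)
```

```text
t 7.05 [493.3  89.3 278.7] [-178.7   39.8 -177.4] F [1.  0.3 0.7] gap 49.7 q [  8. -51. 134.  -5.  58. -83.]
rows 5 min 4.83 v [0.0203, -0.0457, 0.0179] w [-0.0035, -0.0113, 0.0013] left [-8.9, -230.3, -132.1]
```

```bash
cat > kin.py <<'E'
import numpy as np
from scipy.optimize import least_squares
q=np.radians([(7.51,85.32,87.26),(-2,102,80),(1,100,79),(6,103,71),(7,98,75),(14,86,80),(20,63,96),(-51,134,58)])
rz=np.array([(599.5,230.3),(523.9,163.3),(541.6,158.1),(541.7,82),(563.7,119.2),(622.3,150.8),(692.7,305.6),(501.3,278.7)])
def fk(q,p):
    a,d,L,A,B,W=p;s=q[...,0]+q[...,1];t=np.pi-s-q[...,2]
    return np.stack([a+L*np.sin(q[...,0])+A*np.sin(s)+B*np.cos(s)+W*np.sin(t), d+L*np.cos(q[...,0])+A*np.cos(s)-B*np.sin(s)-W*np.cos(t)],-1)
p=least_squares(lambda p:np.r_[(fk(q,p)-rz).ravel(),(p-np.array([100,450,500,500,50,250]))*.01],[100,450,500,500,50,250]).x
def ik(r_,z,tilt):
    f=lambda x:np.r_[fk(np.radians([*x,180-tilt-x[0]-x[1]]),p)-[r_,z]]
    x=least_squares(f,[-20,115]).x;return np.round([*x,180-tilt-x.sum()],1),np.abs(f(x)).max().round(1)
E
python3 - <<'E'
from h import *; from kin import *
print(p.round(0),np.abs(fk(q,p)-rz).max().round(1))
g=tcp(STEM,0,8)
for tl in(36,40,43):
    R=Rm(tl,182.2)
    for C in(STEM,LEV):
        g=tcp(C,0,8,R)
        for k in(0,50,80,110):
            x=g-k*R[:,2];print(tl,k,x.round(0),*ik(np.hypot(*x[:2]),x[2],tl))
E
```

```text
[ -1. 323. 361. 558.  71. 353.] 4.1
36 0 [ 558. -138.   65.] [-14.9 132.7  26.2] 0.0
36 50 [ 528. -139.  105.] [-26.4 136.3  34.1] 0.0
36 80 [ 511. -140.  129.] [-33.4 138.1  39.2] 0.0
36 110 [ 493. -141.  154.] [-40.1 139.5  44.6] 0.0
36 0 [ 561. -215.   67.] [-10.3 128.5  25.8] 0.0
36 50 [ 531. -216.  108.] [-20.6 131.9  32.7] 0.0
36 80 [ 514. -217.  132.] [-26.8 133.6  37.2] 0.0
36 110 [ 496. -217.  156.] [-32.9 134.9  42. ] 0.0
40 0 [ 559. -138.   65.] [-16.6 135.8  20.8] 0.0
40 50 [ 527. -139.  104.] [-29.5 140.3  29.3] 0.0
40 80 [ 507. -140.  127.] [-37.6 142.6  35. ] 0.0
40 110 [ 488. -141.  150.] [-45.7 144.5  41.1] 0.0
40 0 [ 562. -215.   68.] [-11.8 131.6  20.2] 0.0
40 50 [ 530. -216.  106.] [-23.2 135.7  27.5] 0.0
40 80 [ 510. -217.  129.] [-30.3 137.9  32.4] 0.0
40 110 [ 491. -217.  152.] [-37.3 139.6  37.7] 0.0
43 0 [ 559. -138.   66.] [-17.5 138.   16.5] 0.0
43 50 [ 525. -139.  103.] [-31.6 143.1  25.5] 0.0
43 80 [ 505. -140.  125.] [-40.7 145.9  31.8] 0.0
43 110 [ 484. -141.  147.] [-50.1 148.4  38.7] 0.0
43 0 [ 562. -215.   69.] [-12.6 133.7  15.8] 0.0
43 50 [ 528. -216.  105.] [-24.9 138.5  23.4] 0.0
43 80 [ 508. -217.  127.] [-32.7 141.   28.7] 0.0
43 110 [ 487. -218.  149.] [-40.6 143.2  34.4] 0.0
```

```bash
sed -i 's/RG=Rm(43/RG=Rm(37/' h.py
python3 - <<'E'
from h import *; from kin import ik
st();g=tcp(STEM,-5,8);x=g-78*RG[:,2];print(g.round(1),x.round(1),ik(np.hypot(*x[:2]),x[2],37));plan(x+[-8,0,0],RG)
E
```

```text
t 7.05 [493.3  89.3 278.7] [-178.7   39.8 -177.4] F [1.  0.3 0.7] gap 49.7 q [  8. -51. 134.  -5.  58. -83.]
[ 553.7 -138.4   62. ] [ 506.8 -140.2  124.3] (array([-34.7, 139.9,  37.8]), np.float64(0.0))
rows 6 min 5.03 v [0.0165, -0.038, 0.0202] w [-0.0029, 0.008, 0.0009] left [5.5, -229.5, -154.4]
```

Request:
{"op": "play_rows", "data": {"deltas": [[[0.0165, -0.038, 0.0202], [-0.003, 0.008, 0.001], 0.42], [[0.0165, -0.038, 0.0202], [-0.003, 0.008, 0.001], 0.42], [[0.0165, -0.038, 0.0202], [-0.003, 0.008, 0.001], 0.42], [[0.0165, -0.038, 0.0202], [-0.003, 0.008, 0.001], 0.42], [[0.0165, -0.038, 0.0202], [-0.003, 0.008, 0.001], 0.42], [[0.0165, -0.038, 0.0202], [-0.003, 0.008, 0.001], 0.42]]}}

```text
time: 7.8
tool_pos: [507.3, -151.9, 132.3]
tcp_rot: [-179.2, 37.7, -177.5]
ft_force: [0.4, 0.7, -0.2]
finger_gap: 49.4
```

Run:
```python
from h import *
st();g=tcp(STEM,-5,8);plan(g-78*RG[:,2],RG)
```

```text
t 7.80 [ 507.3 -151.9  132.3] [-179.2   37.7 -177.5] F [ 0.4  0.7 -0.2] gap 49.4 q [ -38.  -32.  138.   32.   48. -146.]
rows 1 min 0.26 v [0.0048, 0.0117, 0.0063] w [-0.01, 0.0131, 0.0047] left [-0.4, 11.7, -8.0]
```

Joint 6 is near its limit (-146°), so I'll back away sideways and flip the tool half a turn about its z. The grasp is the same either way.

Request:
{"op": "play_rows", "data": {"deltas": [[[0.004, 0.055, 0], [0, 0, 0], 0.42], [[0, 0.055, 0], [0, 0, 0], 0.42], [[0, 0, 0], [0, 0, 0.18], 0.42], [[0, 0, 0], [0, 0, 0.18], 0.42], [[0, 0, 0], [0, 0, 0.18], 0.42], [[0, 0, 0], [0, 0, 0.18], 0.42], [[0, 0, 0], [0, 0, 0.18], 0.42], [[0, 0, 0], [0, 0, 0.18], 0.42]]}}

```text
time: 8.8
tool_pos: [506.3, -53.9, 133.2]
tcp_rot: [146.1, 16.1, 112.7]
ft_force: [-0.2, 0.4, 0.1]
finger_gap: 49.5
```

Request:
{"op": "play_rows", "data": {"deltas": [[[0, 0, 0], [0, 0, 0.18], 0.42], [[0, 0, 0], [0, 0, 0.18], 0.42], [[0, 0, 0], [0, 0, 0.18], 0.42], [[0, 0, 0], [0, 0, 0.18], 0.42], [[0, 0, 0], [0, 0, 0.18], 0.42], [[0, 0, 0], [0, 0, 0.18], 0.42], [[0, 0, 0], [0, 0, 0.18], 0.42], [[0, 0, 0], [0, 0, 0.18], 0.42]]}}

```text
time: 9.8
tool_pos: [510.7, -58.9, 148.5]
tcp_rot: [156.8, -31.1, 39.1]
ft_force: [0.7, 0.4, -0.2]
finger_gap: 49.5
```

```bash
cat >> h.py <<'E'
RG=RG@np.diag([-1.,-1,1])
E
python3 - <<'E'
from h import *
st();g=tcp(STEM,-5,8);plan([490,-80,140],RG);plan(g-78*RG[:,2],RG)
E
```

```text
t 9.80 [510.7 -58.9 148.5] [156.8 -31.1  39.1] F [ 0.7  0.4 -0.2] gap 49.5 q [-21. -42. 142.  18.  45.  27.]
rows 4 min 3.18 v [-0.0068, 0.0035, -0.0015] w [0.0084, -0.0026, 0.135] left [-20.7, -21.1, -8.5]
rows 4 min 3.18 v [-0.0104, 0.0184, 0.0041] w [0.0084, -0.0026, 0.135] left [-3.9, -81.3, -24.2]
```

Request:
{"op": "play_rows", "data": {"deltas": [[[0, 0, 0], [0.0084, -0.0026, 0.135], 0.42], [[0, 0, 0], [0.0084, -0.0026, 0.135], 0.42], [[0, 0, 0], [0.0084, -0.0026, 0.135], 0.42], [[0, 0, 0], [0.0084, -0.0026, 0.135], 0.42]]}}

```text
time: 10.3
tool_pos: [512.6, -61.1, 156.1]
tcp_rot: [-179.6, -37.5, 1.1]
ft_force: [-1.0, -0.0, -0.4]
finger_gap: 49.4
```

Run:
```python
from h import *
st();g=tcp(STEM,-5,8);plan(g-78*RG[:,2],RG)
```

```text
t 10.30 [512.6 -61.1 156.1] [-179.6  -37.5    1.1] F [-1.  -0.  -0.4] gap 49.4 q [-23. -41. 140.  20.  48.  56.]
rows 2 min 1.55 v [-0.0129, 0.0395, 0.0101] w [0.0018, -0.0042, -0.0074] left [-5.8, -79.1, -31.8]
```

Request:
{"op": "play_rows", "data": {"deltas": [[[-0.0129, 0.0395, 0.0101], [0.0018, -0.0042, -0.0074], 0.42], [[-0.0129, 0.0395, 0.0101], [0.0018, -0.0042, -0.0074], 0.42], [[0, 0, 0], [0, 0, 0], 0.42]]}}

```text
time: 10.68
tool_pos: [508.9, -144.0, 130.3]
tcp_rot: [179.7, -37.5, 2.4]
ft_force: [0.1, 0.2, 1.0]
finger_gap: 49.5
```

Run:
```python
from h import *
st();g=tcp(STEM,-5,8);plan(g-50*RG[:,2],RG);plan(g,RG)
```

```text
t 10.68 [ 508.9 -144.   130.3] [179.7 -37.5   2.4] F [0.1 0.2 1. ] gap 49.5 q [-37. -32. 138.  31.  48.  35.]
rows 1 min 0.59 v [-0.0053, -0.0039, 0.0317] w [0.0037, -0.0086, 0.0021] left [14.8, 4.4, -28.4]
rows 2 min 1.49 v [-0.0027, -0.002, 0.0408] w [0.0018, -0.0043, 0.0011] left [44.9, 5.6, -68.3]
```

Request:
{"op": "play_rows", "data": {"deltas": [[[-0.0053, -0.0039, 0.025], [0.0037, -0.0086, 0.002], 0.42], [[0, 0, 0.015], [0, 0, 0], 0.42], [[0, 0, 0], [0, 0, 0], 0.42]]}}

```text
time: 11.05
tool_pos: [531.2, -140.8, 100.0]
tcp_rot: [179.7, -37.3, 2.3]
ft_force: [-0.5, -0.5, -1.6]
finger_gap: 49.4
```

Run:
```python
from h import *
st();g=tcp(STEM,-5,8);plan(g,RG,3)
```

```text
t 11.05 [ 531.2 -140.8  100. ] [179.7 -37.3   2.3] F [-0.5 -0.5 -1.6] gap 49.4 q [-34. -24. 136.  33.  41.  34.]
rows 3 min 0.80 v [-0.0016, -0.0005, 0.0147] w [0.0012, -0.0018, 0.0006] left [22.6, 2.4, -38.0]
```

Request:
{"op": "play_rows", "data": {"deltas": [[[-0.0016, -0.0005, 0.0135], [0.001, -0.002, 0.0006], 0.42], [[-0.0016, -0.0005, 0.0135], [0.001, -0.002, 0.0006], 0.42], [[-0.0016, -0.0005, 0.0115], [0, 0, 0], 0.42], [[0, 0, 0], [0, 0, 0], 0.42]]}}

```text
time: 11.55
tool_pos: [553.6, -138.0, 73.0]
tcp_rot: [179.6, -37.5, 2.6]
ft_force: [-0.0, -0.1, 1.2]
finger_gap: 49.6
```

Run:
```python
from h import *
st();g=tcp(STEM,-5,8);plan(g,RG,1)
```

```text
t 11.55 [ 553.6 -138.    73. ] [179.6 -37.5   2.6] F [-0.  -0.1  1.2] gap 49.6 q [-32. -16. 134.  36.  35.  31.]
rows 1 min 0.20 v [-0.0065, 0.0003, 0.0089] w [0.0023, -0.0086, 0.0058] left [0.2, -0.4, -11.0]
```

Request:
{"op": "play_rows", "data": {"deltas": [[[-0.0065, 0, 0.0089], [0.002, -0.008, 0.005], 0.42], [[0, 0, 0], [0, 0, 0], 0.42]]}}

```text
time: 11.8
tool_pos: [554.4, -138.2, 63.6]
tcp_rot: [179.9, -37.1, 2.3]
ft_force: [0.1, 0.2, 0.5]
finger_gap: 49.4
```

Run:
```python
from h import *
st();g=tcp(STEM,-5,8);plan(g,RG,1)
```

```text
t 11.80 [ 554.4 -138.2   63.6] [179.9 -37.1   2.3] F [0.1 0.2 0.5] gap 49.4 q [-32. -15. 134.  36.  35.  31.]
rows 1 min 0.03 v [-0.0015, 0.0002, 0.0009] w [0.0009, -0.0024, 0.0019] left [-0.7, -0.2, -1.6]
```

Request:
{"op": "play_rows", "data": {"deltas": [[[0, 0, 0], [0, 0, 0], 0.55], [[0, 0, 0], [0, 0, 0], 0.65], [[0, 0, 0], [0, 0, 0], 0.75], [[0, 0, 0], [0, 0, 0], 0.85], [[0, 0, 0], [0, 0, 0], 0.85], [[0, 0, 0], [0, 0, 0], 0.85]], "force": 50}}

```text
time: 12.55
tool_pos: [554.5, -138.3, 64.5]
tcp_rot: [179.9, -37.2, 2.3]
ft_force: [0.9, -0.2, 0.4]
finger_gap: 23.3
```

Run:
```python
from h import *
st();R=Ro.from_euler("xyz",r.sense()["tcp_rot"],degrees=True).as_matrix();print((R.T@N).round(2),(R.T@[0,0,1]).round(2),(R.T@[1,0,0]).round(2))
```

```text
t 12.55 [ 554.5 -138.3   64.5] [179.9 -37.2   2.3] F [ 0.9 -0.2  0.4] gap 23.3 q [-32. -15. 134.  36.  35.  31.]
[ 0.04  0.   -1.  ] [ 0.6  0.  -0.8] [0.8  0.04 0.6 ]
```

Request:
{"op": "play_rows", "data": {"deltas": [[[0, 0, -0.012], [0, 0, 0], 0.85], [[0, 0, -0.02], [0, 0, 0], 0.85], [[0, 0, -0.025], [0, 0, 0], 0.85], [[0, 0, -0.025], [0, 0, 0], 0.85], [[-0.01, 0, -0.025], [0, 0, 0], 0.85]]}}

```text
time: 13.18
tool_pos: [478.3, -139.3, 141.6]
tcp_rot: [-179.9, -36.7, 2.3]
ft_force: [0.4, 0.1, -1.9]
finger_gap: 23.2
```

Run:
```python
from h import *
st()
h=170-180-.6
RP=Rm(2,169.4)@np.diag([-1.,-1,1])
plan([470,-60,170],RP);plan([480,60,190],RP)
```

```text
t 13.18 [ 478.3 -139.3  141.6] [-179.9  -36.7    2.3] F [ 0.4  0.1 -1.9] gap 23.2 q [-40. -40. 141.  30.  54.  36.]
rows 4 min 3.80 v [-0.0011, -0.0198, -0.0077] w [-0.0195, -0.1509, 0.054] left [-8.3, 79.3, 28.4]
rows 4 min 3.80 v [0.0008, -0.0501, -0.0121] w [-0.0195, -0.1509, 0.054] left [1.7, 199.3, 48.4]
```

Request:
{"op": "play_rows", "data": {"deltas": [[[0.0008, -0.0501, -0.0121], [-0.0195, -0.1509, 0.054], 0.85], [[0.0008, -0.0501, -0.0121], [-0.0195, -0.1509, 0.054], 0.85], [[0.0008, -0.0501, -0.0121], [-0.0195, -0.1509, 0.054], 0.85], [[0.0008, -0.0501, -0.0121], [-0.0195, -0.1509, 0.054], 0.85]]}}

```text
time: 13.68
tool_pos: [464.5, 29.0, 179.7]
tcp_rot: [-178.8, -6.3, -9.2]
ft_force: [-0.6, -0.9, -2.0]
finger_gap: 23.2
```

```bash
cat >> h.py <<'E'
RP=Rm(2,169.4)@np.diag([-1.,-1,1])
def cw(x,y,z): return ORG+XA*x+YA*y+np.array([0,0,z])
E
python3 - <<'E'
from h import *
st();plan(cw(-2,48,110),RP)
E
```

```text
t 13.68 [464.5  29.  179.7] [-178.8   -6.3   -9.2] F [-0.6 -0.9 -2. ] gap 23.2 q [ -3. -19. 116.   1.  77.  96.]
rows 5 min 4.74 v [0.0046, -0.0498, 0.0149] w [-0.0046, -0.0149, 0.005] left [70.6, 241.1, -69.7]
```

Request:
{"op": "play_rows", "data": {"deltas": [[[0.0046, -0.0498, 0.0149], [-0.0046, -0.0149, 0.005], 0.85], [[0.0046, -0.0498, 0.0149], [-0.0046, -0.0149, 0.005], 0.85], [[0.0046, -0.0498, 0.0149], [-0.0046, -0.0149, 0.005], 0.85], [[0.0046, -0.0498, 0.0149], [-0.0046, -0.0149, 0.005], 0.85], [[0.0046, -0.0498, 0.0149], [-0.0046, -0.0149, 0.005], 0.85], [[0, 0, 0], [0, 0, 0], 0.85]]}}

```text
time: 14.42
tool_pos: [536.4, 281.9, 104.6]
tcp_rot: [179.7, -1.6, -10.4]
ft_force: [-0.1, -1.0, -4.0]
finger_gap: 23.0
```

Run:
```python
from h import *
st();plan(cw(-2,48,80),RP,2)
```

```text
t 14.43 [536.4 281.9 104.6] [179.7  -1.6 -10.4] F [-0.1 -1.  -4. ] gap 23.0 q [ 24.  13.  93.  -1.  73. 124.]
rows 2 min 0.50 v [0.0001, 0.0059, 0.0123] w [0.0027, 0.0035, 0.0017] left [-1.2, -11.9, -24.6]
```

Request:
{"op": "play_rows", "data": {"deltas": [[[0, 0.0059, 0.012], [0.0027, 0.0035, 0.0017], 0.85], [[0, 0.0059, 0.012], [0.0027, 0.0035, 0.0017], 0.85], [[0, 0, 0], [0, 0, 0], 0.85]]}}

```text
time: 14.8
tool_pos: [533.8, 266.8, 78.1]
tcp_rot: [179.9, -2.0, -10.7]
ft_force: [0.0, -0.4, -2.5]
finger_gap: 22.9
```

Run:
```python
from h import *
st();plan(cw(-2,48,25),RP,4)
s=eyes.snapshot("scene");cv2.imwrite("pics/v3.png",crop("",s,330,150,110,110,5))
```

```text
t 14.80 [533.8 266.8  78.1] [179.9  -2.  -10.7] F [ 0.  -0.4 -2.5] gap 22.9 q [ 22.  13.  96.  -1.  70. 123.]
rows 4 min 0.97 v [-0.0003, -0.0009, 0.0133] w [0.0004, 0.0002, -0.0004] left [1.4, 3.3, -53.1]
```

View pics/v3.png

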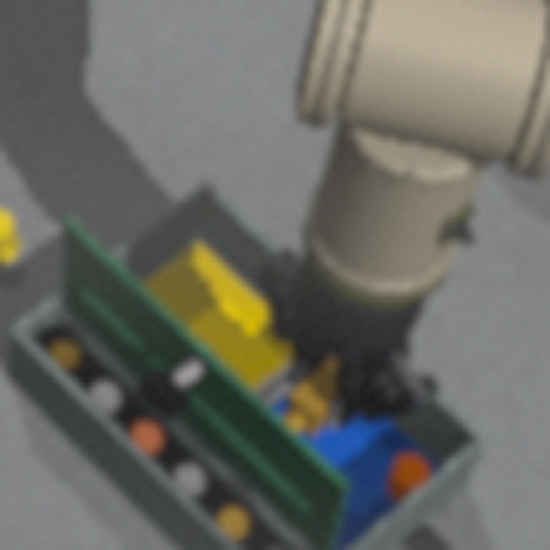

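The stem is held over the blue compartment at (310,400), clear of the tin at (410,475). Lowering it now.

Request:
{"op": "play_rows", "data": {"deltas": [[[0, -0.0015, 0.013], [0, 0, 0], 0.85], [[0, -0.001, 0.013], [0, 0, 0], 0.85], [[0, 0, 0.013], [0, 0, 0], 0.85], [[0, 0, 0.008], [0, 0, 0], 0.85], [[0, 0, 0], [0, 0, 0], 0.85]]}}

```text
time: 15.48
tool_pos: [537.2, 268.9, 29.7]
tcp_rot: [-180.0, -2.1, -10.8]
ft_force: [-0.4, -1.0, -4.1]
finger_gap: 22.9
```

Run:
```python
from h import *
st();plan(cw(-2,48,16),RP,2)
```

```text
t 15.47 [537.2 268.9  29.7] [-180.    -2.1  -10.8] F [-0.4 -1.  -4.1] gap 22.9 q [ 22.  17.  97.  -1.  65. 124.]
rows 2 min 0.25 v [-0.0014, -0.0004, 0.0068] w [-0.0001, -0.0009, -0.0014] left [-2.1, 1.1, -13.7]
```

Request:
{"op": "play_rows", "data": {"deltas": [[[-0.001, 0, 0.006], [0, 0, 0], 0.85], [[-0.001, 0, 0.005], [0, 0, 0], 0.85], [[0, 0, 0.003], [0, 0, 0], 0.85], [[0, 0, 0.002], [0, 0, 0], 0.85]]}}

```text
time: 15.98
tool_pos: [536.5, 269.7, 13.6]
tcp_rot: [-179.9, -2.2, -10.7]
ft_force: [-0.0, -0.0, -2.5]
finger_gap: 23.4
```

Request:
{"op": "play_rows", "data": {"deltas": [[[0, 0, 0.002], [0, 0, 0], 0.85], [[0, 0, 0], [0, 0, 0], 0.85]]}}

```text
time: 16.23
tool_pos: [537.0, 269.8, 12.0]
tcp_rot: [-179.9, -2.2, -10.7]
ft_force: [-1.3, 0.0, -3.1]
finger_gap: 23.1
```

Request:
{"op": "play_rows", "data": {"deltas": [[[0, 0, 0.0015], [0, 0, 0], 0.85], [[0, 0, 0], [0, 0, 0], 0.85]]}}

```text
time: 16.48
tool_pos: [537.4, 270.0, 12.2]
tcp_rot: [-179.9, -2.3, -10.7]
ft_force: [0.6, -0.6, -3.7]
finger_gap: 22.8
```

Request:
{"op": "play_rows", "data": {"deltas": [[[0, 0, 0.0015], [0, 0, 0], 0.85], [[0, 0, 0], [0, 0, 0], 0.85]]}}

```text
time: 16.73
tool_pos: [537.9, 270.2, 12.0]
tcp_rot: [-179.9, -2.3, -10.7]
ft_force: [-0.4, 0.0, -2.5]
finger_gap: 23.0
```

Request:
{"op": "play_rows", "data": {"deltas": [[[0, 0, 0.004], [0, 0, 0], 0.85], [[0, 0, 0], [0, 0, 0], 0.85]]}}

```text
time: 16.98
tool_pos: [538.8, 270.7, 12.5]
tcp_rot: [-179.9, -2.3, -10.7]
ft_force: [0.2, 0.2, -3.8]
finger_gap: 23.3
```

Request:
{"op": "play_rows", "data": {"deltas": [[[0, 0, 0.003], [0, 0, 0], 0.85], [[0, 0, 0.001], [0, 0, 0], 0.85]]}}

```text
time: 17.23
tool_pos: [539.5, 270.9, 11.8]
tcp_rot: [-179.9, -2.3, -10.7]
ft_force: [-7.7, -3.2, 9.2]
finger_gap: 23.3
```

Contact is confirmed (Fz rose by about 12 N) at the expected height. Releasing.

Request:
{"op": "play_rows", "data": {"deltas": [[[0, 0, 0], [0, 0, 0], 0.7], [[0, 0, 0], [0, 0, 0], 0.65], [[0, 0, 0], [0, 0, 0], 0.55], [[0, 0, 0], [0, 0, 0], 0.5], [[0, 0, 0], [0, 0, 0], 0.5], [[0, 0, -0.015], [0, 0, 0], 0.5], [[0, 0, -0.03], [0, 0, 0], 0.5], [[0, 0, -0.04], [0, 0, 0], 0.5]]}}

```text
time: 18.23
tool_pos: [533.7, 270.3, 95.4]
tcp_rot: [179.9, -2.0, -10.7]
ft_force: [-0.9, 0.3, -0.3]
finger_gap: 42.8
```

Run:
```python
from h import *
st();plan([470,60,200],RP)
```

```text
t 18.23 [533.7 270.3  95.4] [179.9  -2.  -10.7] F [-0.9  0.3 -0.3] gap 42.8 q [ 23.  12.  95.  -1.  71. 124.]
rows 5 min 4.42 v [-0.004, 0.0437, -0.0211] w [0.0002, -0.0001, -0.0004] left [-63.7, -210.3, 104.6]
```

Request:
{"op": "play_rows", "data": {"deltas": [[[-0.004, 0.0437, -0.0211], [0, 0, 0], 0.42], [[-0.004, 0.0437, -0.0211], [0, 0, 0], 0.42], [[-0.004, 0.0437, -0.0211], [0, 0, 0], 0.42], [[-0.004, 0.0437, -0.0211], [0, 0, 0], 0.42], [[-0.004, 0.0437, -0.02], [0, 0, 0], 0.42]]}}

```text
time: 18.85
tool_pos: [470.8, 57.8, 211.4]
tcp_rot: [-179.7, -2.8, -10.4]
ft_force: [0.0, -0.3, 0.3]
finger_gap: 49.2
```

Run:
```python
from h import *
st();g=tcp(LEV,2,8);print(g.round(1));plan(g-80*RG[:,2]+[-15,0,20],RG)
s=eyes.snapshot("scene");t=eyes.snapshot("top")
cv2.imwrite("pics/v4.png",np.hstack([crop("",s,330,175,110,90,3.6),crop("",t,210,180,100,81,4)]))
```

```text
t 18.85 [470.8  57.8 211.4] [-179.7   -2.8  -10.4] F [ 0.  -0.3  0.3] gap 49.2 q [  1. -15. 109.  -0.  83. 101.]
[ 562.5 -214.7   68.5]
rows 6 min 5.15 v [0.0045, 0.0456, 0.0116] w [0.0119, 0.0991, -0.0353] left [28.6, -274.3, -59.0]
```

View pics/v4.png

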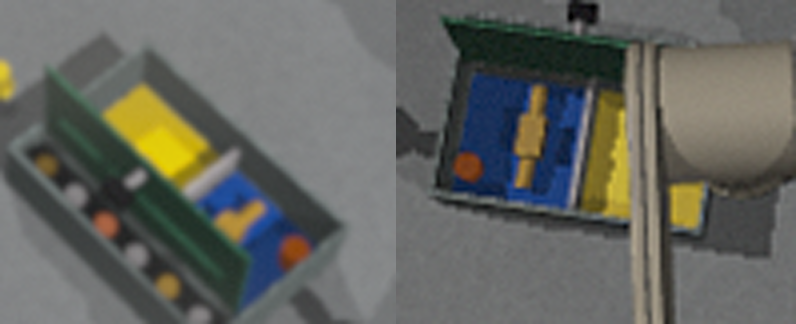

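The stem lies flat on the blue mat at crop (530,137) of the top view, the tin is undisturbed and the flap still stands. Next, the lever.

Request:
{"op": "play_rows", "data": {"deltas": [[[0.0045, 0.0456, 0.0116], [0.0119, 0.0991, -0.0353], 0.42], [[0.0045, 0.0456, 0.0116], [0.0119, 0.0991, -0.0353], 0.42], [[0.0045, 0.0456, 0.0116], [0.0119, 0.0991, -0.0353], 0.42], [[0.0045, 0.0456, 0.0116], [0.0119, 0.0991, -0.0353], 0.42], [[0.0045, 0.0456, 0.0116], [0.0119, 0.0991, -0.0353], 0.42], [[0.0045, 0.0456, 0.0116], [0.0119, 0.0991, -0.0353], 0.42]]}}

```text
time: 19.7
tool_pos: [497.4, -214.5, 160.9]
tcp_rot: [179.5, -38.0, 2.9]
ft_force: [0.4, 0.6, 0.4]
finger_gap: 49.3
```

Run:
```python
from h import *
st();g=tcp(LEV,2,8);plan(g-80*RG[:,2],RG)
```

```text
t 19.70 [ 497.4 -214.5  160.9] [179.5 -38.    2.9] F [0.4 0.6 0.4] gap 49.3 q [-47. -28. 132.  35.  54.  24.]
rows 1 min 0.60 v [-0.0039, 0.0026, 0.0328] w [0.0025, -0.0167, 0.0091] left [17.0, -2.0, -28.4]
```

Request:
{"op": "play_rows", "data": {"deltas": [[[-0.004, 0.0026, 0.03], [0.0025, -0.0167, 0.009], 0.42], [[0, 0, 0], [0, 0, 0], 0.42]]}}

```text
time: 19.95
tool_pos: [511.3, -221.5, 133.9]
tcp_rot: [-180.0, -37.0, 1.7]
ft_force: [0.1, 0.9, -0.0]
finger_gap: 49.4
```

Run:
```python
from h import *
st();g=tcp(LEV,2,8);plan(g-15*RG[:,2],RG,4)
```

```text
t 19.95 [ 511.3 -221.5  133.9] [-180.   -37.     1.7] F [ 0.1  0.9 -0. ] gap 49.4 q [-46. -22. 131.  35.  50.  24.]
rows 4 min 1.24 v [0.0004, -0.0012, 0.017] w [0.0011, -0.0002, -0.0017] left [42.1, 6.5, -53.4]
```

Request:
{"op": "play_rows", "data": {"deltas": [[[0, -0.0025, 0.016], [0.001, 0, -0.002], 0.42], [[-0.001, -0.002, 0.016], [0.001, 0, -0.002], 0.42], [[-0.001, -0.001, 0.016], [0.001, 0, -0.002], 0.42], [[-0.001, 0, 0.01], [0, 0, 0], 0.42], [[0, 0, 0], [0, 0, 0], 0.42]]}}

```text
time: 20.58
tool_pos: [548.4, -211.7, 92.5]
tcp_rot: [179.7, -37.5, 2.8]
ft_force: [0.3, -0.1, 0.4]
finger_gap: 49.7
```

Run:
```python
from h import *
st();g=tcp(LEV,2,8);plan(g,RG,2)
```

```text
t 20.57 [ 548.4 -211.7   92.5] [179.7 -37.5   2.8] F [ 0.3 -0.1  0.4] gap 49.7 q [-41. -13. 128.  39.  42.  22.]
rows 2 min 0.51 v [-0.0017, 0.0018, 0.0138] w [-0.0003, -0.004, 0.0044] left [14.1, -3.0, -23.9]
```

Request:
{"op": "play_rows", "data": {"deltas": [[[-0.0017, 0.0015, 0.0138], [0, -0.004, 0.004], 0.42], [[-0.0017, 0.0013, 0.0138], [0, -0.004, 0.004], 0.42], [[0, 0, 0], [0, 0, 0], 0.42]]}}

```text
time: 20.95
tool_pos: [564.2, -214.1, 71.9]
tcp_rot: [179.8, -37.2, 2.5]
ft_force: [-0.6, 1.1, -0.0]
finger_gap: 49.4
```

Run:
```python
from h import *
st();g=tcp(LEV,2,8);plan(g,RG,1)
```

```text
t 20.95 [ 564.2 -214.1   71.9] [179.8 -37.2   2.5] F [-0.6  1.1 -0. ] gap 49.4 q [-40.  -8. 126.  40.  39.  21.]
rows 1 min 0.07 v [-0.0034, 0.0005, 0.0016] w [0.0001, -0.0035, 0.0036] left [-1.8, -0.6, -3.3]
```

Request:
{"op": "play_rows", "data": {"deltas": [[[-0.004, 0.0005, 0.003], [0, -0.003, 0.003], 0.42], [[0, 0, 0], [0, 0, 0], 0.55], [[0, 0, 0], [0, 0, 0], 0.65], [[0, 0, 0], [0, 0, 0], 0.75], [[0, 0, 0], [0, 0, 0], 0.85], [[0, 0, 0], [0, 0, 0], 0.9], [[0, 0, 0], [0, 0, 0], 0.9]], "force": 60}}

```text
time: 21.82
tool_pos: [563.1, -215.4, 69.5]
tcp_rot: [179.8, -37.2, 2.3]
ft_force: [-1.1, 0.1, 0.4]
finger_gap: 16.4
```

Run:
```python
from h import *
st();d=r.sense()["tool_pos"]-tcp(LEV,0,0);print("u",(d@U).round(1),"n",(d@N).round(1))
```

```text
t 21.82 [ 563.1 -215.4   69.5] [179.8 -37.2   2.3] F [-1.1  0.1  0.4] gap 16.4 q [-40.  -7. 127.  40.  39.  20.]
u 3.0 n 8.5
```

Request:
{"op": "play_rows", "data": {"deltas": [[[0, 0, -0.012], [0, 0, 0], 0.9], [[0, 0, -0.02], [0, 0, 0], 0.9], [[0, 0, -0.025], [0, 0, 0], 0.9], [[0, 0, -0.025], [0, 0, 0], 0.9], [[-0.01, 0, -0.025], [0, 0, 0], 0.9]]}}

```text
time: 22.45
tool_pos: [488.3, -215.9, 147.6]
tcp_rot: [-179.9, -36.9, 2.3]
ft_force: [-0.7, -0.5, -2.5]
finger_gap: 16.8
```

Run:
```python
from h import *
st();plan([470,-40,210],RP)
```

```text
t 22.45 [ 488.3 -215.9  147.6] [-179.9  -36.9    2.3] F [-0.7 -0.5 -2.5] gap 16.8 q [-48. -27. 133.  35.  55.  24.]
rows 4 min 3.81 v [-0.0023, -0.044, -0.017] w [-0.0196, -0.1516, 0.054] left [-18.3, 175.9, 62.4]
```

Request:
{"op": "play_rows", "data": {"deltas": [[[-0.03, 0, -0.01], [0, 0, 0], 0.9], [[-0.01, 0, -0.005], [0, 0, 0], 0.9]]}}

```text
time: 22.7
tool_pos: [446.1, -217.8, 136.2]
tcp_rot: [-180.0, -36.9, 2.4]
ft_force: [-0.2, -0.6, -1.6]
finger_gap: 16.8
```

Run:
```python
from h import *
st();plan([435,-20,200],RP,5)
```

```text
t 22.70 [ 446.1 -217.8  136.2] [-180.   -36.9    2.4] F [-0.2 -0.6 -1.6] gap 16.8 q [-54. -33. 138.  36.  59.  19.]
rows 5 min 3.82 v [-0.0007, -0.0397, -0.0135] w [-0.0153, -0.1215, 0.0434] left [-11.1, 197.8, 63.8]
```

Request:
{"op": "play_rows", "data": {"deltas": [[[-0.0007, -0.0397, -0.0135], [-0.0153, -0.1215, 0.0434], 0.9], [[-0.0007, -0.0397, -0.0135], [-0.0153, -0.1215, 0.0434], 0.9], [[-0.0007, -0.0397, -0.0135], [-0.0153, -0.1215, 0.0434], 0.9], [[-0.0007, -0.0397, -0.0135], [-0.0153, -0.1215, 0.0434], 0.9], [[-0.0007, -0.0397, -0.0135], [-0.0153, -0.1215, 0.0434], 0.9]]}}

```text
time: 23.32
tool_pos: [426.0, -27.5, 196.6]
tcp_rot: [-179.8, -2.8, -11.0]
ft_force: [0.9, 0.2, -2.2]
finger_gap: 16.9
```

Run:
```python
from h import *
st();plan(cw(1,-62,115),RP)
```

```text
t 23.32 [426.  -27.5 196.6] [-179.8   -2.8  -11. ] F [ 0.9  0.2 -2.2] gap 16.9 q [-11. -23. 116.   0.  83.  90.]
rows 5 min 4.10 v [0.0103, -0.0405, 0.0169] w [-0.0007, -0.003, -0.0014] left [91.9, 188.8, -81.6]
```

Request:
{"op": "play_rows", "data": {"deltas": [[[0.0103, -0.0385, 0.0169], [0, -0.003, -0.001], 0.9], [[0.0103, -0.0385, 0.0169], [0, -0.003, -0.001], 0.9], [[0.0103, -0.0385, 0.0169], [0, -0.003, -0.001], 0.9], [[0.0103, -0.0385, 0.0169], [0, -0.003, -0.001], 0.9], [[0.0103, -0.0385, 0.015], [0, -0.003, -0.001], 0.9], [[0, 0, 0], [0, 0, 0], 0.9]]}}

```text
time: 24.08
tool_pos: [523.3, 164.2, 115.2]
tcp_rot: [-179.7, -2.1, -10.5]
ft_force: [-0.8, -0.3, -2.2]
finger_gap: 16.6
```

Run:
```python
from h import *
st();plan(cw(1,-62,80),RP,2)
```

```text
t 24.07 [523.3 164.2 115.2] [-179.7   -2.1  -10.5] F [-0.8 -0.3 -2.2] gap 16.6 q [ 12.   3. 103.  -1.  72. 113.]
rows 2 min 0.65 v [-0.003, 0.002, 0.0175] w [-0.0028, -0.0007, 0.0012] left [-5.4, -2.9, -35.2]
```

Request:
{"op": "play_rows", "data": {"deltas": [[[-0.003, 0.002, 0.0175], [-0.0028, 0, 0.001], 0.9], [[-0.003, 0.002, 0.0175], [-0.0028, 0, 0.001], 0.9], [[0, 0, 0.015], [0, 0, 0], 0.9], [[0, 0, 0.015], [0, 0, 0], 0.9], [[0, 0, 0.01], [0, 0, 0], 0.9], [[0, 0, 0], [0, 0, 0], 0.9]]}}

```text
time: 24.82
tool_pos: [518.0, 158.5, 34.0]
tcp_rot: [179.9, -2.0, -10.7]
ft_force: [-0.0, -0.9, -2.2]
finger_gap: 16.9
```

Run:
```python
from h import *
st();plan(cw(1,-62,15),RP,3)
s=eyes.snapshot("scene");cv2.imwrite("pics/v5.png",crop("",s,330,150,110,110,5))
```

```text
t 24.82 [518.  158.5  34. ] [179.9  -2.  -10.7] F [-0.  -0.9 -2.2] gap 16.9 q [ 12.   8. 107.  -1.  64. 113.]
rows 3 min 0.35 v [-0.0004, -0.0009, 0.0063] w [0.0004, -0.0001, -0.0008] left [-0.1, 2.8, -19.0]
```

View pics/v5.png

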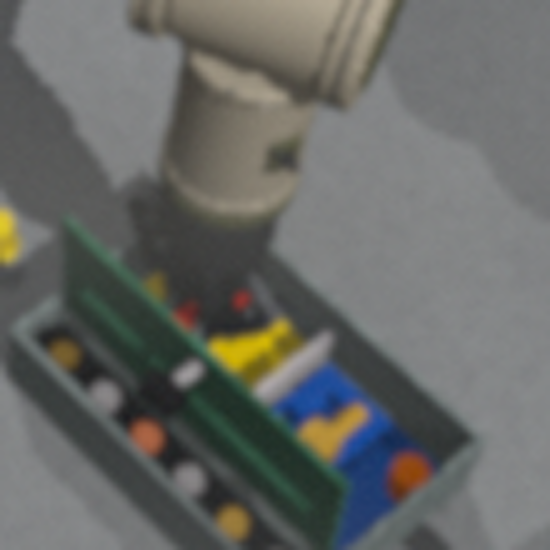

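The lever (red, at (185,315) and (243,298)) is inside the yellow compartment with the stem still lying beside it. Lowering to contact.

Request:
{"op": "play_rows", "data": {"deltas": [[[0, -0.0009, 0.008], [0, 0, 0], 0.9], [[0, 0, 0.006], [0, 0, 0], 0.9], [[0, 0, 0.004], [0, 0, 0], 0.9], [[0, 0, 0.003], [0, 0, 0], 0.9]]}}

```text
time: 25.38
tool_pos: [521.1, 159.9, 14.2]
tcp_rot: [-180.0, -2.2, -10.7]
ft_force: [-0.5, 0.1, -2.4]
finger_gap: 16.7
```

Request:
{"op": "play_rows", "data": {"deltas": [[[0, 0, 0.003], [0, 0, 0], 0.9], [[0, 0, 0.002], [0, 0, 0], 0.9]]}}

```text
time: 25.62
tool_pos: [521.4, 160.0, 12.8]
tcp_rot: [180.0, -2.2, -10.7]
ft_force: [-16.5, -3.9, 27.6]
finger_gap: 16.8
```

Request:
{"op": "play_rows", "data": {"deltas": [[[0, 0, 0.003], [0, 0, 0], 0.9], [[0, 0, 0.001], [0, 0, 0], 0.9]]}}

```text
time: 25.88
tool_pos: [521.8, 160.2, 13.1]
tcp_rot: [180.0, -2.2, -10.7]
ft_force: [-0.4, -0.3, -0.8]
finger_gap: 16.8
```

Request:
{"op": "play_rows", "data": {"deltas": [[[0, 0, 0.001], [0, 0, 0], 0.8], [[0, 0, 0], [0, 0, 0], 0.75], [[0, 0, 0], [0, 0, 0], 0.65], [[0, 0, 0], [0, 0, 0], 0.5], [[0, 0, 0], [0, 0, 0], 0.45], [[0, 0, -0.015], [0, 0, 0], 0.45], [[0, 0, -0.03], [0, 0, 0], 0.45], [[0, 0, -0.04], [0, 0, 0], 0.45]]}}

```text
time: 26.88
tool_pos: [516.6, 160.4, 97.6]
tcp_rot: [179.8, -1.9, -10.7]
ft_force: [1.3, 0.2, 0.7]
finger_gap: 47.2
```

Run:
```python
from h import *
st();print((K(1.7)+[.3,-.5,-13.6]).round(1))
plan(cw(0,-62,230),RP)
```

```text
t 26.88 [516.6 160.4  97.6] [179.8  -1.9 -10.7] F [1.3 0.2 0.7] gap 47.2 q [ 12.   3. 104.  -1.  71. 113.]
[635.5 202.  141.6]
rows 3 min 2.41 v [0.0015, -0.0003, -0.0441] w [0.0009, 0.0007, -0.0005] left [0.3, 1.2, 132.4]
```

Request:
{"op": "play_rows", "data": {"deltas": [[[0, 0, -0.044], [0, 0, 0], 0.4], [[0, 0, -0.044], [0, 0, 0], 0.4], [[0, 0, -0.04], [0, 0, 0], 0.4], [[0, 0, 0], [0, 0, 0], 0.4]]}}

```text
time: 27.38
tool_pos: [514.1, 162.0, 239.0]
tcp_rot: [-179.9, -2.5, -10.7]
ft_force: [0.2, -0.9, 0.3]
finger_gap: 51.5
```

Run:
```python
from h import *
st()
s=eyes.snapshot("scene");t=eyes.snapshot("top")
for th in(1.6,1.65,1.7,1.75,1.8): print(th,proj("scene",K(th)).round(1),proj("top",K(th)).round(1),K(th).round(1))
np.save("pics/s5.npy",s)
cv2.imwrite("pics/v6.png",np.hstack([crop("",s,325,175,115,90,4),crop("",t,210,170,80,90,4)]))
for n,im,b in(("scene",s,(345,215,30,25)),("top",np.load("pics/t2.npy"),(245,170,25,25))):
    x,y,w,h=b;m=(im.max(2)[y:y+h,x:x+w]<42).astype(np.uint8);k,l,q,c=cv2.connectedComponentsWithStats(m)
    print(n,[(q[i].tolist(),(c[i]+[x,y]).round(1).tolist()) for i in range(1,k) if q[i,4]>5])
```

```text
t 27.38 [514.1 162.  239. ] [-179.9   -2.5  -10.7] F [ 0.2 -0.9  0.3] gap 51.5 q [ 13.  -4.  97.  -1.  85. 113.]
1.6 [363.7 227.3] [256.  184.3] [625.2 204.4 159.1]
1.65 [362.4 228.6] [256.3 183. ] [630.2 203.4 157.3]
1.7 [361.2 229.9] [256.6 181.8] [635.2 202.5 155.2]
1.75 [359.9 231.2] [256.9 180.7] [640.1 201.6 152.9]
1.8 [358.7 232.5] [257.2 179.5] [644.8 200.7 150.3]
scene [([1, 7, 4, 4, 10], [347.4, 223.7]), ([13, 10, 9, 8, 42], [362.0, 228.8]), ([9, 15, 5, 4, 11], [356.0, 231.5])]
top [([8, 10, 7, 6, 32], [256.1, 182.5]), ([0, 19, 25, 6, 75], [254.8, 192.0])]
```

View pics/v6.png

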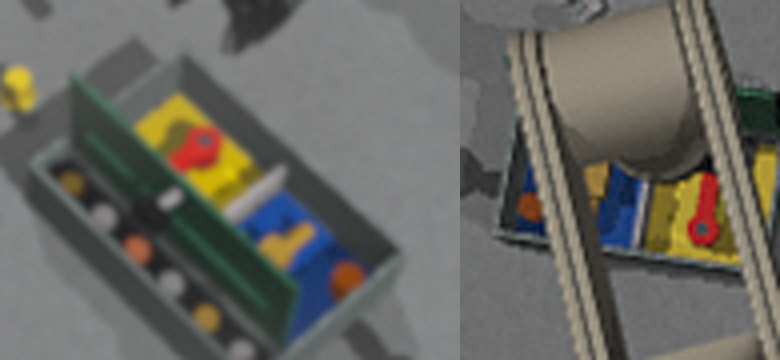

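Both parts lie flat on their mats: the lever hub is at (205,142) on yellow and the stem at (285,245) on blue. The flap is at about 1.67 rad in both views. Next I'll regrasp the knob.

```bash
echo 'RZ=Rm(0,169.4)@np.diag([-1.,-1,1])' >> h.py
python3 - <<'E'
from h import *
plan(K(1.67)+[0,0,75],RZ,4)
E
```

```text
rows 4 min 2.31 v [0.0275, -0.0157, 0.0013] w [0.0002, -0.0093, -0.0004] left [119.9, 41.5, -3.0]
```

Request:
{"op": "play_rows", "data": {"deltas": [[[0.0275, -0.0157, 0.001], [0, -0.0093, 0], 0.4], [[0.0275, -0.0157, 0.001], [0, -0.0093, 0], 0.4], [[0.0275, -0.0157, 0.001], [0, -0.0093, 0], 0.4], [[0.0275, -0.0157, 0.001], [0, -0.0093, 0], 0.4], [[0, 0, 0], [0, 0, 0], 0.4]]}}

```text
time: 28.1
tool_pos: [629.9, 202.6, 221.6]
tcp_rot: [179.6, 0.9, -10.7]
ft_force: [-0.4, 0.1, -0.1]
finger_gap: 51.2
```

Run:
```python
from h import *
st();plan(K(1.67)+[0,0,30],RZ,3)
```

```text
t 28.10 [629.9 202.6 221.6] [179.6   0.9 -10.7] F [-0.4  0.1 -0.1] gap 51.2 q [ 13.  18.  74.  -0.  89. 114.]
rows 3 min 0.64 v [0.0008, -0.0003, 0.0117] w [0.0025, 0.0054, -0.0006] left [2.3, 0.5, -35.2]
```

Request:
{"op": "play_rows", "data": {"deltas": [[[0.0008, 0, 0.0117], [0.0025, 0.005, 0], 0.4], [[0.0008, 0, 0.0117], [0.0025, 0.005, 0], 0.4], [[0.0008, 0, 0.0117], [0.0025, 0.005, 0], 0.4], [[0, 0, 0.01], [0, 0, 0], 0.4], [[0, 0, 0], [0, 0, 0], 0.4]]}}

```text
time: 28.72
tool_pos: [628.0, 201.0, 170.6]
tcp_rot: [179.9, 0.3, -10.7]
ft_force: [-0.4, -0.1, 0.2]
finger_gap: 51.0
```

Run:
```python
from h import *
st();plan(K(1.67)+[0,0,-13],RZ,3)
```

```text
t 28.73 [628.  201.  170.6] [179.9   0.3 -10.7] F [-0.4 -0.1  0.2] gap 51.0 q [ 13.  19.  79.   0.  83. 114.]
rows 3 min 0.50 v [0.0013, -0.0009, 0.0091] w [0.0006, 0.0016, -0.0006] left [4.2, 2.0, -27.2]
```

Request:
{"op": "play_rows", "data": {"deltas": [[[0.003, -0.001, 0.009], [0, 0.001, 0], 0.4], [[0.002, -0.001, 0.009], [0, 0, 0], 0.4], [[0.001, 0, 0.008], [0, 0, 0], 0.4], [[0, 0, 0], [0, 0, 0], 0.4]]}}

```text
time: 29.22
tool_pos: [635.3, 202.0, 143.7]
tcp_rot: [179.9, 0.1, -10.7]
ft_force: [0.4, 0.3, 0.5]
finger_gap: 51.4
```

Run:
```python
from h import *
st();plan(K(1.67)+[0,0,-13],RZ,1)
```

```text
t 29.23 [635.3 202.  143.7] [ 1.799e+02  1.000e-01 -1.070e+01] F [0.4 0.3 0.5] gap 51.4 q [ 13.  21.  79.  -0.  80. 114.]
rows 1 min 0.06 v [-0.0032, -0.0004, 0.0002] w [0.0011, 0.0022, -0.0018] left [-3.0, 1.0, -0.2]
```

Request:
{"op": "play_rows", "data": {"deltas": [[[-0.003, 0, 0], [0.001, 0.002, 0], 0.5], [[0, 0, 0], [0, 0, 0], 0.6], [[0, 0, 0], [0, 0, 0], 0.7], [[0, 0, 0], [0, 0, 0], 0.8], [[0, 0, 0], [0, 0, 0], 0.8], [[0, 0, 0], [0, 0, 0], 0.8]], "force": 30}}

```text
time: 29.98
tool_pos: [632.4, 202.0, 144.5]
tcp_rot: [180.0, -0.0, -10.7]
ft_force: [0.4, -1.1, -0.4]
finger_gap: 25.8
```

Run:
```python
from h import *
st();off=r.sense()["tool_pos"]-K(1.67);print(off.round(1));arc(np.arange(1.6,1.04,-.08),off)
```

```text
t 29.98 [632.4 202.  144.5] [180.   -0.  -10.7] F [ 0.4 -1.1 -0.4] gap 25.8 q [ 13.  20.  80.  -0.  80. 114.]
[  0.2  -1.  -12. ]
1.6 [-0.0072, 0.0, -0.0026]
1.52 [-0.0084, 0.0, -0.0024]
1.44 [-0.0086, 0.0, -0.0017]
1.36 [-0.0087, 0.0, -0.001]
1.28 [-0.0087, 0.0, -0.0003]
1.2 [-0.0087, 0.0, 0.0004]
1.12 [-0.0087, 0.0, 0.0011]
1.04 [-0.0086, 0.0, 0.0018]
```

Gripped (gap 25.8). Lowering along the arc.

Request:
{"op": "play_rows", "data": {"deltas": [[[-0.0072, 0, -0.0026], [0, 0, 0], 0.8], [[-0.0084, 0, -0.0024], [0, 0, 0], 0.8], [[-0.0086, 0, -0.0017], [0, 0, 0], 0.8], [[-0.0087, 0, -0.001], [0, 0, 0], 0.8], [[-0.0087, 0, -0.0003], [0, 0, 0], 0.8]]}}

```text
time: 30.6
tool_pos: [590.2, 210.0, 153.0]
tcp_rot: [180.0, -0.2, -10.7]
ft_force: [3.4, -0.2, -3.9]
finger_gap: 25.2
```

```bash
cat >> h.py <<'E'
def nxt(ths,off=np.array([.2,-1,-12])):
    st();k=r.sense()["tool_pos"]-off-ORG;x,z=k@XA-65,k[2]-55
    th=np.deg2rad(180-np.degrees(np.arctan2(30.5,105)))-np.arctan2(z,x);print("theta %.3f rad err %.1f"%(th,np.hypot(x,z)-109.34));arc(ths,off)
E
python3 - <<'E'
from h import *
nxt(np.arange(1.2,.6,-.08))
E
```

```text
t 30.60 [590.2 210.  153. ] [180.   -0.2 -10.7] F [ 3.4 -0.2 -3.9] gap 25.2 q [ 15.  14.  86.  -0.  80. 116.]
theta 1.268 rad err 0.7
1.2 [-0.0074, 0.0001, 0.0011]
1.12 [-0.0087, 0.0, 0.0011]
1.04 [-0.0086, 0.0, 0.0018]
0.96 [-0.0084, 0.0, 0.0025]
0.88 [-0.0082, 0.0, 0.0031]
0.8 [-0.0079, 0.0, 0.0038]
0.72 [-0.0076, 0.0, 0.0044]
0.64 [-0.0072, 0.0, 0.005]
```

Request:
{"op": "play_rows", "data": {"deltas": [[[-0.0074, 0, 0.0011], [0, 0, 0], 0.8], [[-0.0087, 0, 0.0011], [0, 0, 0], 0.8], [[-0.0086, 0, 0.0018], [0, 0, 0], 0.8], [[-0.0084, 0, 0.0025], [0, 0, 0], 0.8], [[-0.0082, 0, 0.0031], [0, 0, 0], 0.8], [[-0.0079, 0, 0.0038], [0, 0, 0], 0.8]]}}

```text
time: 31.35
tool_pos: [540.0, 219.6, 141.4]
tcp_rot: [-180.0, -0.5, -10.7]
ft_force: [1.4, -2.2, 4.2]
finger_gap: 25.7
```

Run:
```python
from h import *
nxt(np.arange(.72,.2,-.08))
```

```text
t 31.35 [540.  219.6 141.4] [-180.    -0.5  -10.7] F [ 1.4 -2.2  4.2] gap 25.7 q [ 17.   8.  94.  -0.  77. 118.]
theta 0.791 rad err 2.6
0.72 [-0.0055, 0.0003, 0.0062]
0.64 [-0.0072, 0.0, 0.0049]
0.56 [-0.0068, 0.0, 0.0055]
0.48 [-0.0063, 0.0, 0.006]
0.4 [-0.0058, 0.0, 0.0065]
0.32 [-0.0053, 0.0, 0.007]
0.24 [-0.0047, 0.0, 0.0074]
```

Request:
{"op": "play_rows", "data": {"deltas": [[[-0.0055, 0, 0.0062], [0, 0, 0], 0.8], [[-0.0072, 0, 0.0049], [0, 0, 0], 0.8], [[-0.0068, 0, 0.0055], [0, 0, 0], 0.8], [[-0.0063, 0, 0.006], [0, 0, 0], 0.8], [[-0.0058, 0, 0.0065], [0, 0, 0], 0.8]]}}

```text
time: 31.98
tool_pos: [505.5, 226.2, 113.7]
tcp_rot: [-180.0, -0.4, -10.7]
ft_force: [0.6, -1.2, 4.0]
finger_gap: 25.2
```

Run:
```python
from h import *
nxt(np.arange(.34,-.03,-.06))
```

```text
t 31.98 [505.5 226.2 113.7] [-180.    -0.4  -10.7] F [ 0.6 -1.2  4. ] gap 25.2 q [ 19.   5. 100.  -0.  74. 120.]
theta 0.391 rad err 3.9
0.34 [-0.0004, 0.0004, 0.0069]
0.28 [-0.0037, 0.0, 0.0054]
0.22 [-0.0034, 0.0, 0.0056]
0.16 [-0.003, 0.0, 0.0058]
0.1 [-0.0027, 0.0, 0.006]
0.04 [-0.0023, 0.0, 0.0061]
-0.02 [-0.0019, 0.0, 0.0063]
```

Request:
{"op": "play_rows", "data": {"deltas": [[[-0.002, 0, 0.006], [0, 0, 0], 0.8], [[-0.0037, 0, 0.0054], [0, 0, 0], 0.8], [[-0.0034, 0, 0.0056], [0, 0, 0], 0.8], [[-0.003, 0, 0.0058], [0, 0, 0], 0.8]]}}

```text
time: 32.48
tool_pos: [489.0, 229.4, 88.6]
tcp_rot: [180.0, -0.0, -10.7]
ft_force: [-0.7, -1.1, 4.5]
finger_gap: 25.4
```

Run:
```python
from h import *
nxt(np.arange(.12,-.03,-.04))
```

```text
t 32.48 [489.  229.4  88.6] [180.   -0.  -10.7] F [-0.7 -1.1  4.5] gap 25.4 q [ 20.   5. 103.  -0.  72. 120.]
theta 0.126 rad err 5.4
0.12 [0.0047, 0.0005, 0.0028]
0.08 [-0.0016, -0.0, 0.0041]
0.04 [-0.0015, -0.0, 0.0041]
-0.0 [-0.0013, -0.0, 0.0042]
```

Request:
{"op": "play_rows", "data": {"deltas": [[[-0.001, 0, 0.005], [0, 0, 0], 0.8], [[-0.001, 0, 0.004], [0, 0, 0], 0.8]]}}

```text
time: 32.72
tool_pos: [484.5, 230.2, 78.1]
tcp_rot: [179.9, 0.3, -10.6]
ft_force: [-2.3, -1.4, 4.8]
finger_gap: 25.6
```

Request:
{"op": "play_rows", "data": {"deltas": [[[-0.0005, 0, 0.004], [0, 0, 0], 0.8], [[-0.0005, 0, 0.003], [0, 0, 0], 0.8]]}}

```text
time: 32.98
tool_pos: [481.7, 230.7, 69.7]
tcp_rot: [179.9, 0.4, -10.6]
ft_force: [-1.3, -2.2, 4.5]
finger_gap: 25.3
```

Request:
{"op": "play_rows", "data": {"deltas": [[[0, 0, 0.003], [0, 0, 0], 0.8], [[0, 0, 0.002], [0, 0, 0], 0.8]]}}

```text
time: 33.22
tool_pos: [480.9, 231.0, 66.1]
tcp_rot: [179.9, 0.6, -10.6]
ft_force: [-15.7, -7.8, 35.8]
finger_gap: 25.4
```

Request:
{"op": "play_rows", "data": {"deltas": [[[0, 0, 0], [0, 0, 0], 0.8], [[0, 0, 0], [0, 0, 0], 0.8]]}}

```text
time: 33.48
tool_pos: [480.8, 230.9, 66.5]
tcp_rot: [179.9, 0.6, -10.6]
ft_force: [-0.7, -0.6, 2.6]
finger_gap: 25.2
```

Request:
{"op": "play_rows", "data": {"deltas": [[[0, 0, 0], [0, 0, 0], 0.6], [[0, 0, 0], [0, 0, 0], 0.4], [[0, 0, 0], [0, 0, 0], 0.4], [[0, 0, -0.015], [0, 0, 0], 0.4], [[0, 0, -0.03], [0, 0, 0], 0.4], [[0, 0, -0.05], [0, 0, 0], 0.4], [[0, -0.05, -0.03], [0, 0, 0], 0.4], [[0, -0.055, 0], [0, 0, 0], 0.4]]}}

```text
time: 34.48
tool_pos: [502.1, 333.8, 198.2]
tcp_rot: [180.0, 0.5, -10.9]
ft_force: [1.2, 0.7, -0.5]
finger_gap: 51.1
```

Request:
{"op": "play_rows", "data": {"deltas": [[[-0.03, -0.05, 0], [0, 0, 0], 0.4], [[-0.03, -0.05, 0], [0, 0, 0], 0.4], [[0, -0.05, 0], [0, 0, 0], 0.4], [[0, -0.05, 0], [0, 0, 0], 0.4], [[0, 0, 0], [0, 0, 0], 0.4]]}}

```text
time: 35.1
tool_pos: [480.2, 552.3, 205.0]
tcp_rot: [-179.7, 0.3, -10.8]
ft_force: [-0.1, -0.7, -0.6]
finger_gap: 51.1
```

Run:
```python
from h import *
st()
s=eyes.snapshot("scene");t=eyes.snapshot("top");np.save("pics/s7.npy",s);np.save("pics/t7.npy",t)
cv2.imwrite("pics/v7.png",np.vstack([np.hstack([crop("",s,325,175,115,90,4),crop("",t,205,175,82,90,4)]),crop("",t,205,165,246,70,788/246)]))
for th in(0,.05,.1): print(th,proj("scene",K(th)+[0,0,4]).round(1),proj("top",K(th)+[0,0,4]).round(1))
for n,im,b in(("scene",s,(380,200,30,28)),("top",t,(240,210,25,25))):
    x,y,w,h=b;m=(im.max(2)[y:y+h,x:x+w]<60).astype(np.uint8);k,l,q,c=cv2.connectedComponentsWithStats(m)
    print(n,[(q[i].tolist(),(c[i]+[x,y]).round(1).tolist()) for i in range(1,k) if q[i,4]>5])
```

```text
t 35.10 [480.2 552.3 205. ] [-179.7    0.3  -10.8] F [-0.1 -0.7 -0.6] gap 51.1 q [ 45.  29.  62.   0.  89. 146.]
0 [392.5 212.9] [252.2 224.6]
0.05 [392.4 212.4] [252.1 223.9]
0.1 [392.2 211.9] [252.  223.2]
scene [([8, 10, 9, 7, 43], [392.0, 213.1])]
top [([9, 12, 16, 9, 72], [255.5, 225.8]), ([0, 22, 16, 3, 25], [246.2, 233.5])]
```

View pics/v7.png

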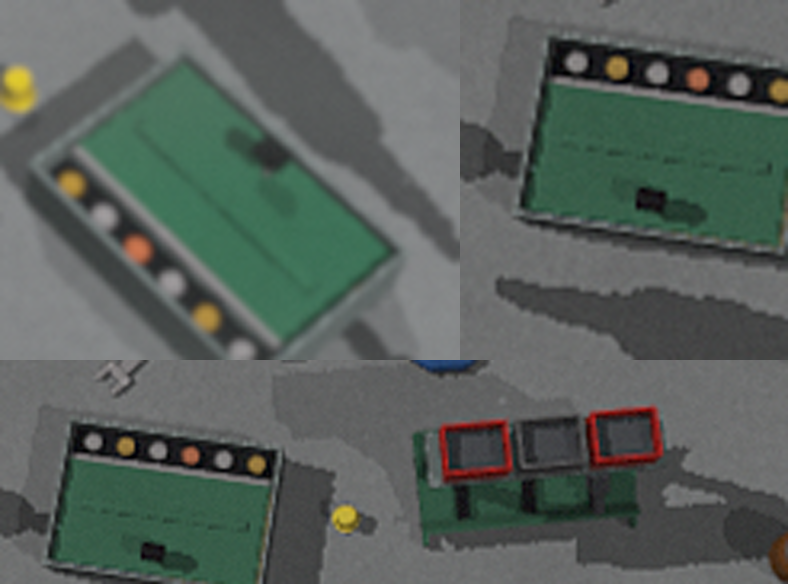

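All the case rims now show around the recessed flap, and the cap and rack look undisturbed. I'll compare the knob and flap-corner heights with the "ajar" picture to judge whether it is fully shut.

Run:
```python
from h import *
for tag,fs,ft in(("before","scene0","top0"),("now","s7","t7")):
    P=[];Q=[]
    for n,fn in(("scene",fs),("top",ft)):
        im=np.load(f"pics/{fn}.npy");hsv=cv2.cvtColor(im,cv2.COLOR_RGB2HSV);m=cv2.inRange(hsv,(65,60,30),(90,255,255))
        k,l,st_,ce=cv2.connectedComponentsWithStats(m)
        i=max(range(1,k),key=lambda i:st_[i,4] if 215<ce[i][0]<440 and 180<ce[i][1]<275 else 0)
        m=cv2.morphologyEx((l==i).astype(np.uint8),cv2.MORPH_CLOSE,np.ones((9,9)))
        g=im.max(2).astype(float);g[cv2.erode(m,np.ones((3,3)))==0]=255
        th=(62 if n=="scene" else 38);k2,l2,s2,c2=cv2.connectedComponentsWithStats((g<th).astype(np.uint8))
        j=max(range(1,k2),key=lambda j:s2[j,4]);P.append(c2[j])
        cs=cv2.convexHull(max(cv2.findContours(m,0,cv2.CHAIN_APPROX_NONE)[0],key=cv2.contourArea))
        q=cv2.approxPolyN(cs,4).reshape(-1,2).astype(float)
        b=[(p,plane(n,p,57.5)[:2]) for p in q]
        Q.append([min(b,key=lambda a:np.dot(a[1],w))[0] for w in((1,-1),(1,1),(-1,1),(-1,-1))])
    X,e=tri(*P);print(tag,"knob",np.array(P).round(1).tolist(),X.round(1),round(e,1),"corners z",[tri(a,b)[0].round(0).tolist() for a,b in zip(*Q)])
```

```text
before knob [[392.3, 214.4], [252.2, 222.9]] [494.7 231.2  89.3] 2.9 corners z [[488.0, 357.0, 72.0], [447.0, 114.0, 70.0], [566.0, 92.0, 63.0], [611.0, 329.0, 68.0]]
now knob [[388.7, 212.5], [252.2, 224.5]] [491.9 224.4  88.2] 12.1 corners z [[488.0, 354.0, 68.0], [444.0, 115.0, 62.0], [566.0, 92.0, 63.0], [611.0, 329.0, 68.0]]
```

Both checks say shut: the front corners now match the rear ones, and the knob's top-view row matches θ=0. To be certain, I'll press the knob lightly from above with closed fingers.

Run:
```python
from h import *
print(K(0).round(1));plan(K(0)+[0,0,60],RZ)
```

```text
[489.  229.9  85.5]
rows 6 min 5.93 v [0.0113, 0.0522, 0.0101] w [-0.0009, 0.0007, -0.0009] left [7.9, -320.0, -61.4]
```

Request:
{"op": "play_rows", "data": {"deltas": [[[0.0113, 0.0522, 0.0101], [0, 0, 0], 1.0], [[0.0113, 0.0522, 0.0101], [0, 0, 0], 1.0], [[0.0113, 0.0522, 0.0101], [0, 0, 0], 1.0], [[0.0113, 0.0522, 0.0101], [0, 0, 0], 1.0], [[0.0113, 0.05, 0.0101], [0, 0, 0], 1.0], [[0.0113, 0.045, 0.005], [0, 0, 0], 1.0], [[0, 0, 0], [0, 0, 0], 1.0], [[0, 0, 0], [0, 0, 0], 1.0]]}}

```text
time: 36.2
tool_pos: [490.1, 221.8, 156.2]
tcp_rot: [-179.3, -0.5, -11.4]
ft_force: [-0.5, 0.1, 0.1]
finger_gap: 0.2
```

Run:
```python
from h import *
st();plan(K(0)+[0,0,20],RZ,4)
```

```text
t 36.20 [490.1 221.8 156.2] [-179.3   -0.5  -11.4] F [-0.5  0.1  0.1] gap 0.2 q [ 19.  -0. 101.   0.  78. 120.]
rows 4 min 0.93 v [-0.0007, -0.0019, 0.0127] w [-0.0031, -0.0021, -0.0037] left [-1.1, 8.1, -50.7]
```

Request:
{"op": "play_rows", "data": {"deltas": [[[-0.0007, -0.003, 0.0127], [-0.003, -0.002, -0.004], 1.0], [[-0.0007, -0.002, 0.0127], [-0.003, -0.002, -0.004], 1.0], [[-0.0007, -0.002, 0.0127], [-0.003, -0.002, -0.004], 1.0], [[0, 0, 0.008], [0, 0, 0], 1.0], [[0, 0, 0], [0, 0, 0], 1.0]]}}

```text
time: 36.83
tool_pos: [488.5, 232.6, 106.2]
tcp_rot: [-179.9, -0.0, -10.5]
ft_force: [-0.4, 0.0, -1.0]
finger_gap: 0.2
```

Request:
{"op": "play_rows", "data": {"deltas": [[[0, 0, 0.003], [0, 0, 0], 1.0], [[0, 0, 0.002], [0, 0, 0], 1.0]]}}

```text
time: 37.08
tool_pos: [488.9, 232.7, 101.4]
tcp_rot: [-179.8, -0.1, -10.5]
ft_force: [1.2, -0.1, -0.0]
finger_gap: 0.3
```

Request:
{"op": "play_rows", "data": {"deltas": [[[0, 0, 0.003], [0, 0, 0], 1.0], [[0, 0, 0.002], [0, 0, 0], 1.0]]}}

```text
time: 37.33
tool_pos: [489.3, 232.7, 96.7]
tcp_rot: [-179.8, -0.1, -10.5]
ft_force: [-0.4, 0.0, -0.9]
finger_gap: -0.3
```

Request:
{"op": "play_rows", "data": {"deltas": [[[0, 0, 0.003], [0, 0, 0], 1.0]]}}

```text
time: 37.45
tool_pos: [489.7, 232.9, 95.8]
tcp_rot: [-179.8, -0.2, -10.5]
ft_force: [-15.7, -5.3, 32.7]
finger_gap: 0.0
```

Firm contact at z≈96, which is the knob-top height of a fully shut flap (85.5+11=96.5). Retreating.

Request:
{"op": "play_rows", "data": {"deltas": [[[0, 0, -0.02], [0, 0, 0], 1.0], [[0, 0, -0.04], [0, 0, 0], 1.0], [[0, 0, -0.05], [0, 0, 0], 1.0], [[0, 0, -0.03], [0, 0, 0], 1.0], [[0, 0, 0], [0, 0, 0], 1.0], [[0, 0, 0], [0, 0, 0], 1.0]]}}

```text
time: 38.2
tool_pos: [488.9, 232.1, 239.2]
tcp_rot: [-179.8, -0.1, -10.5]
ft_force: [-0.6, 0.2, -0.1]
finger_gap: -0.0
```

Run:
```python
from h import *
st();print(r.hand_in())
```

```text
t 38.20 [488.9 232.1 239.2] [-1.798e+02 -1.000e-01 -1.050e+01] F [-0.6  0.2 -0.1] gap -0.0 q [ 20.  -2.  94.   0.  88. 120.]
the job is handed in; nothing more can be done
None
```

I packed the kit and handed it in at 38.2 s of the 72 s allowed. I lifted the flap by its knob and it stood by itself at about 1.67 rad. I then laid the stem on the blue mat and the lever on the yellow mat, each lowered until it touched, and lowered the flap by the knob until it was shut.

**Parts:** the last picture before closing showed both lying flat in the right compartments, with the tin untouched. With the flap shut they could not be checked again.

**Flap:** the front and rear corners measured level afterwards, within camera accuracy. A light press on the knob met firm contact at z≈96 mm, against 96.5 mm expected when shut.

**Other objects:** in the last pictures the cap and the rack with the spare looked unmoved. I did not re-measure the rest.

**Forces:** the highest wrist force I read was about 40 N, for an instant as the flap reached its stop. It was about 37 N at the final press and about 32 N as the lever touched down. Only the fingers were touching at those moments.

**Disagreements:**
- The camera heights for the flap came out about 5–10 mm high at some corners, so I relied on the contact height.
- The knob slid a few millimetres in the grip while closing.
- My last two-view fix on the knob was spoilt by its shadow (12 mm mismatch), so I did not use it.

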